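Clear the clogged thread of a bird-table pole flange with a hand tap

TASK

Pick up the tap wrench and seat it fully down on the square of the tap that stands in the pole flange. Then clear the zinc-clogged thread with it the way a fitter does: half a turn clockwise, a quarter turn back to break the chips, half a turn on again, a quarter back, and so on, until you feel the tap come to the bottom of the blind hole, a little short of one full turn deeper than it stands now. Stop there without forcing it, leave the wrench sitting on the tap at that depth, let go, and leave everything else on the table where it is.

Things in the scene. Friction and masses are not known exactly. Their poses are not given: they have to be found in the camera images.
- wrench: the tap wrench, a loose steel tool of 0.4 to 0.6 kg lying flat on the table: a dark block 52 x 30 x 22 mm (long, wide, high) with a 13 mm square hole straight through it, upright, and a round grey arm out of each end (11 mm thick by the block, 14 mm farther out, at half its height), 300 mm over all. Origin at the centre of its underside; x along the arms, z up
- wrench_center (a point): centre of the wrench's block, in the hole, 11 mm above its underside; x along the arms, y across the block (its long flat faces, 30 mm apart, are the place to grip), z up. The hole's sides are parallel to x and y, so it goes on the tap in four directions
- tap_square (a point): on the axis of the tap that stands upright in a steel boss, at the middle of its square drive: 12 x 12 mm, 16 mm tall, top 3 mm tapered to 9 mm, on the shoulder of a 16 mm round shank, 8 mm below this point. x and y are normal to the flats and turn with it. A wrench fully down rests on the shoulder, its centre 3 mm above this point, with about 0.08 rad of play either way
- tap_corner (a point): one corner of that square, 8.5 mm from the axis, at the same height; it goes round with the tap. The tap sinks 2.5 mm with each full turn clockwise. It chips if forced: if the wrench bears on it with over 150 N in all on the flats of the square (about 0.55 N m of torque, less if also pushed sideways)
- tap (a joint): how far the tap is turned in, rad, clockwise from above positive, from an arbitrary mark: starts at 0 to 0.75. It turns with about 0.12 N m and stays where left. The hole is blind: the tap meets its bottom after 5.3 to 6.1 rad from where it starts, which only the feel tells: it stops dead there, and the torque at the hand climbs by some 4 N m a radian
- jig: the fixed jig: plywood plate 280 x 240 x 18 mm, on it a board 200 x 160 mm (top 40 mm above the table) with the steel flange, its boss 40 mm wide and its rim 80 mm above the table, and two low toggle clamps with red handles. Origin on the table under the tap's axis. Within 170 mm of that axis only the tap stands higher than 110 mm
- oiler: leave alone: yellow oil bottle with a red cap, 36 mm across, 85 mm tall, standing on a corner of the jig plate; origin under its foot
- spare_tap: leave alone: a second tap lying on the table, 110 mm long, 19 mm thick; origin under its middle
- driver: leave alone: screwdriver with a green handle lying on the table; origin under its middle
- house: leave alone: small gabled nest box of wood, 110 x 100 mm, about 170 mm tall; origin under its middle
- truck: leave alone: wooden toy truck, 180 mm long; origin under its middle
- screws: leave alone: blue tray of brass screws, 120 x 90 x 35 mm; origin under its middle
- cup: leave alone: red drinking cup, 72 mm across, 90 mm tall; origin under its foot

How it is judged (in metres and radians):
On the way, in this order (a step that is already met when the one before it is completed fails the run):
1. the wrench is fully down on the square, the tap not yet turned (z of wrench_center in the frame of tap_square below 0.006 m and horizontal distance between wrench_center and tap_square below 0.003 m and distance of tap_corner from where it was at the start of the episode below 0.004 m), for 0.2 s.
2. with the wrench, the tap is turned half a turn clockwise (35 degrees either way) (z of wrench_center in the frame of tap_square below 0.006 m and horizontal distance between wrench_center and tap_square below 0.003 m and distance of tap_corner from where it was at the start of the episode above 0.0162 m), for 0.2 s.
3. it is turned back to a quarter turn from the start (35 degrees either way) (z of wrench_center in the frame of tap_square below 0.006 m and horizontal distance between wrench_center and tap_square below 0.003 m and distance of tap_corner from where it was at the start of the episode between 0.0078 and 0.0151 m and value of joint tap below 3.5 rad), for 0.2 s.
4. it is turned on to three quarters (35 degrees either way) (z of wrench_center in the frame of tap_square below 0.006 m and horizontal distance between wrench_center and tap_square below 0.003 m and distance of tap_corner from where it was at the start of the episode between 0.0078 and 0.0151 m and value of joint tap above 4 rad), for 0.2 s.
5. it is turned back to half a turn from the start (35 degrees either way) (all of step 2), for 0.2 s.
6. it is turned on to the bottom of the hole (within 0.1 rad) (z of wrench_center in the frame of tap_square below 0.006 m and horizontal distance between wrench_center and tap_square below 0.003 m and value of joint tap above 6 rad), for 0.2 s.
At the end, for the whole second after the job is handed in: The tap is at the bottom of the hole (within 0.1 rad), the wrench sits fully down on its square (centre within 3 mm of the tap's axis, within 3 mm of resting on the shoulder, upright within 0.1 rad), released and at rest (all of step 6 and angle between wrench_center's own z axis and vertical below 0.1 rad and linear speed of wrench below 0.02 m/s and velocity of joint tap between -0.05 and 0.05 rad/s); the robot touches nothing.
It fails at once if the tap is forced: the wrench bears on it (or on the jig) with over 150 N (contact force between wrench and jig above 150 N).
It fails at once if a bystander is shifted by over 30 mm (distance of any of oiler, spare_tap, driver, house, truck, screws, cup from where it was at the start of the episode above 0.03 m).
It also fails if it takes over 72 s, if anything falls off the work surface, if the arm or the gripper's body presses on something with over 40 N, if the wrist force passes 120 N, or if a joint passes its speed limit or range.

ROBOT

A 7-joint arm with a two-finger parallel gripper is mounted at the origin on the work surface. World frame = base frame: x ahead of the robot, y to its left, z up, the work surface at z = 0. Lengths are in mm, angles in rad, forces in N, time in s.
With the tool pointing down it reaches from about 425 to 825 mm from the base axis. Payload 3.6 kg.
Tool frame: the origin (TCP) lies on the centre line of the jaws, within the pads' length; the fingertips stand 19 mm ahead of it and the grasp point (between the pads) is the TCP; z points along the fingers, x is the direction in which the jaws open and shut, and the axes are right-handed (so a half turn about z gives the same grasp; the last joint's range is limited). The gripper opens to 85 mm and grips with 20 to 120 N. Pads are 22 mm wide; open, the fingers measure 114 mm over their backs; the gripper's body (76 mm by 85 mm) begins 54 mm behind the grasp point. The pads swing forward as they close: fully open they stand 13 mm farther back than shut.
Start: joints at [1.252, 0.615, -0.013, 1.423, 0.008, 1.103, -0.04], TCP at [187.624, -622.303, 250.297] pointing down, gripper open.
Joint ranges: [-3.12, 3.12], [-0.3, 2.06], [-1.34, 1.32], [0.26, 2.42], [-1.36, 4.5], [0.01, 1.98], [-2.84, 2.84]. Speed limits (rad/s): [2.79, 2.79, 3.14, 3.14, 3.14, 3.14, 3.14].

INTERFACE

Orientations are given as a unit quaternion [w, x, y, z].
In Python, from bench import r gives the robot as it stands.
- The arm moves only by the tool drive_tool, never from a script. Its argument "targets" is a list of rows, each a list of 7 numbers: the shift along the world's x, y, z in m, then the turn, a rotation vector about the world's x, y, z in degrees, then the closure, from -1 (fully open) to 1 (shut). A call has exactly 5 rows; each row shifts and turns the commanded pose from where the row before left it; what a row does not reach is not made up. A row lasts 1/12 s, in which the tool goes at most 41.7 mm and 7.16 degrees, less where a joint would pass 70% of its speed; a pose out of reach is approached as far as the arm can. A call with a gripper value outside its range is refused whole. The fingers move at their own pace and stop on an object; "grip_force" is the grip in N (left out, the last holds). Time passes only in rows, so rows that do not move let the fingers close, or fill a call up. It gives the time, the measured TCP pose, the force and the opening at its end, in the units of the state.
- r.get_obs(): the state, without advancing time (a new reading comes with each control period).
- r.capture(name): name is "scene" or "side" or "wrist"; returns a dict with "img" (420x560x3 uint8, red, green, blue), "range_z" (420x560 float32, mm along the optical axis (not along the pixel's ray), 0 where there is no reading), "fx", "fy", "cx", "cy" (pixels), "camera_from_world" (4x4, takes a point from world to camera coordinates). Camera axes: x right, y down, z forward; pixel columns grow to the right and rows downward; lengths in mm; the calibration is good to about 2 mm. A picture is of the moment at which its call begins.
- r.finish_job(): hands the job in, once; it reports no verdict.
The state is a dict: "t": time; "qpos": joint angles; "dq": joint speeds; "tau": joint torques, N m; "ee_pos": TCP position; "ee_rot": TCP orientation; "ft_force": force on the tool from outside, world axes, zero at the start; "ft_torque": the same for the moment, N m; "grip_width": finger opening in mm.
Only numpy, scipy, OpenCV 4.12 (cv2) and the standard library are available. Lean on these libraries where they do the work, as an engineer would, in place of code of your own. Each camera call takes 0.05 s, during which the arm holds its last target.

## Working session

There is one attempt and no reset: what is moved stays moved. The work goes in short steps, Python scripts to look and compute and a tool call to move; the robot and the scene stay as the last step left them, time stands still between calls to the robot, and variables do not carry over. Pictures are saved under pics/ and viewed, and the job is handed in when it is done.

Besides the shell and the picture viewer there is one more tool, called after ">>>" in YAML: its name, and indented under it one key for each argument. drive_tool: Moves the arm, as the interface text tells. Its arguments: {"type":"object","properties":{"targets":{"type":"array","items":{"type":"array","items":{"type":"number"}}},"grip_force":{"type":"number"}},"required":["targets"]}

```bash
ls; mkdir -p pics; python3 - <<'E'
from bench import r
import cv2
o=r.get_obs()
for k,v in o.items(): print(k,v)
for n in ["scene","side","wrist"]:
    c=r.capture(n); cv2.imwrite(f"pics/{n}0.png",c["img"][:,:,::-1]); print(n,c["fx"],c["cx"],c["cy"],c["camera_from_world"].round(3).tolist())
E
```

```text
pics
t 0.0
qpos [ 1.25150567  0.61591796 -0.01259817  1.42489734  0.0080927   1.10339322
 -0.04038629]
dq [-0.0006627   0.00118521 -0.0008389  -0.0006321  -0.00054352 -0.00012695
  0.00057456]
tau [ 1.85942358e-04 -4.69220531e+01  2.59235753e-01 -1.71037012e+01
  9.90101660e-03  9.66754393e-03 -9.33928561e-06]
ee_pos [ 187.40278845 -621.65441345  249.13945778]
ee_rot [-7.48527452e-04  8.02708705e-01 -5.96369927e-01 -1.04186549e-03]
ft_force [ 0.20014223 -0.03495761 -0.08881099]
ft_torque [0.02810825 0.01305843 0.01793362]
grip_width 85.26464730480637
scene 415.3857918609401 277.74841577132395 208.72746352050692 [[0.566, 0.824, 0.013, -329.709], [0.726, -0.49, -0.483, -371.421], [-0.391, 0.283, -0.876, 1440.556], [0.0, 0.0, 0.0, 1.0]]
side 380.06209315095447 268.30160991583057 204.27739883784383 [[-0.999, -0.044, -0.017, 558.433], [-0.011, 0.576, -0.817, 92.497], [0.046, -0.816, -0.576, 1134.722], [0.0, 0.0, 0.0, 1.0]]
wrist 341.6561436226499 281.2455608007444 205.87961694890828 [[0.289, -0.957, -0.001, -650.042], [-0.923, -0.279, 0.265, -34.035], [-0.254, -0.076, -0.964, 378.22], [0.0, 0.0, 0.0, 1.0]]
```

View pics/scene0.png

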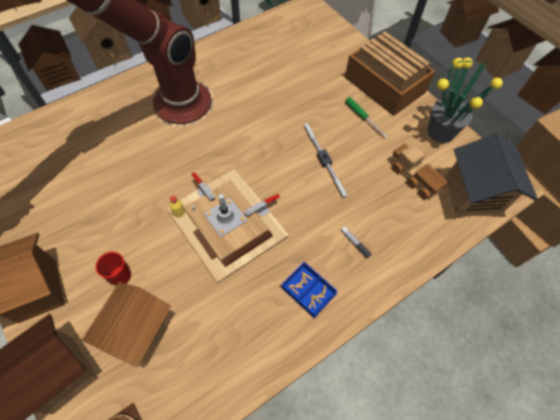

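View pics/side0.png

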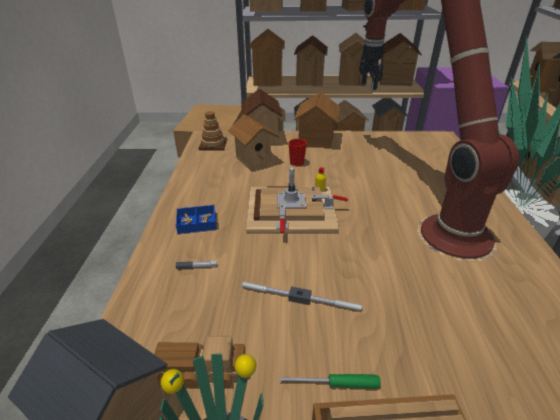

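View pics/wrist0.png

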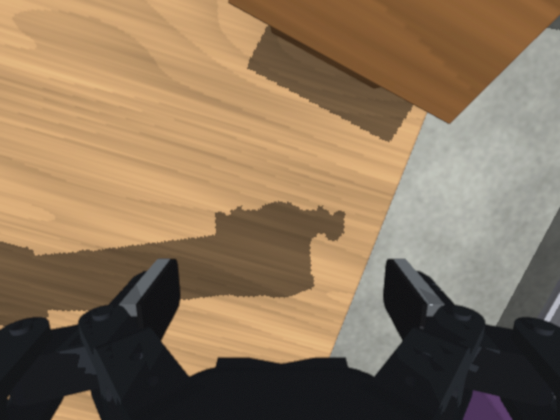

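The scene view has the wrench block at about (325,157), the tap at (224,205) and the oiler at (176,205). In the side view they are at (300,295), (291,180) and (320,180). The wrist view shows only the table edge.

```bash
cat > h.py <<'E'
import numpy as np, cv2
from bench import r
def ray(c,u,v):
    M=np.array(c["camera_from_world"]);R=M[:3,:3];o=-R.T@M[:3,3]
    d=R.T@np.array([(u-c["cx"])/c["fx"],(v-c["cy"])/c["fy"],1.]);return o,d
def onz(c,u,v,z):
    o,d=ray(c,u,v);return o+d*(z-o[2])/d[2]
def proj(c,p):
    M=np.array(c["camera_from_world"]);q=M[:3,:3]@np.array(p,float)+M[:3,3]
    return c["fx"]*q[0]/q[2]+c["cx"],c["fy"]*q[1]/q[2]+c["cy"]
def cloud(c):
    M=np.array(c["camera_from_world"]);z=c["range_z"].astype(float);h,w=z.shape
    u,v=np.meshgrid(np.arange(w),np.arange(h))
    P=np.stack([(u-c["cx"])/c["fx"]*z,(v-c["cy"])/c["fy"]*z,z],-1)
    W=(P-M[:3,3])@M[:3,:3];W[z==0]=np.nan;return W
def tri(c1,p1,c2,p2):
    o1,d1=ray(c1,*p1);o2,d2=ray(c2,*p2)
    s=np.linalg.lstsq(np.stack([d1,-d2],1),o2-o1,rcond=None)[0]
    a=o1+s[0]*d1;b=o2+s[1]*d2;return (a+b)/2,np.linalg.norm(a-b)
def save(n,img,box=None,k=1):
    if box: img=img[box[1]:box[3],box[0]:box[2]]
    cv2.imwrite("pics/"+n,cv2.resize(img,None,fx=k,fy=k,interpolation=cv2.INTER_CUBIC)[:,:,::-1])
E
python3 - <<'E'
from h import *
s=r.capture("scene");d=r.capture("side")
for n,a,z in [("wr",(325,157),22),("wr_e1",(307,126),11),("wr_e2",(344,194),11),("cup",(113,268),45),("oil",(176,205),80)]:
    print(n,onz(s,*a,z).round(0))
for n,a,z in [("wr",(300,295),22),("e1",(244,286),11),("e2",(359,307),11)]: print(n,onz(d,*a,z).round(0))
print(tri(s,(223,199),d,(292,170)))
W=cloud(s)
# high points near jig
m=(W[...,2]>60)
ys,xs=np.where(m); sel=(xs>165)&(xs<290)&(ys>165)&(ys<260)
P=W[ys[sel],xs[sel]]; print(len(P),P[np.argsort(-P[:,2])][:25].round(0).tolist())
save("s1.png",s["img"],(150,110,360,270),3.7);save("d1.png",d["img"],(220,140,380,320),3.3)
E
```

```text
wr [474. 254.  22.]
wr_e1 [335. 288.  11.]
wr_e2 [609. 224.  11.]
cup [ 458. -443.   45.]
oil [ 402. -220.   80.]
wr [470. 264.  22.]
e1 [611. 229.  11.]
e2 [329. 288.  11.]
(array([ 492.64458983, -117.57861872,  149.62052498]), np.float64(8.709283901933059))
441 [[488.0, -118.0, 163.0], [490.0, -120.0, 162.0], [495.0, -117.0, 162.0], [496.0, -121.0, 162.0], [495.0, -123.0, 161.0], [490.0, -123.0, 160.0], [487.0, -121.0, 159.0], [492.0, -124.0, 159.0], [487.0, -115.0, 158.0], [489.0, -117.0, 158.0], [498.0, -119.0, 158.0], [496.0, -121.0, 157.0], [489.0, -120.0, 157.0], [496.0, -115.0, 156.0], [495.0, -117.0, 156.0], [487.0, -113.0, 156.0], [490.0, -118.0, 156.0], [482.0, -119.0, 156.0], [493.0, -114.0, 156.0], [493.0, -125.0, 156.0], [494.0, -123.0, 155.0], [490.0, -112.0, 155.0], [497.0, -116.0, 154.0], [496.0, -122.0, 152.0], [497.0, -120.0, 152.0]]
```

View pics/s1.png

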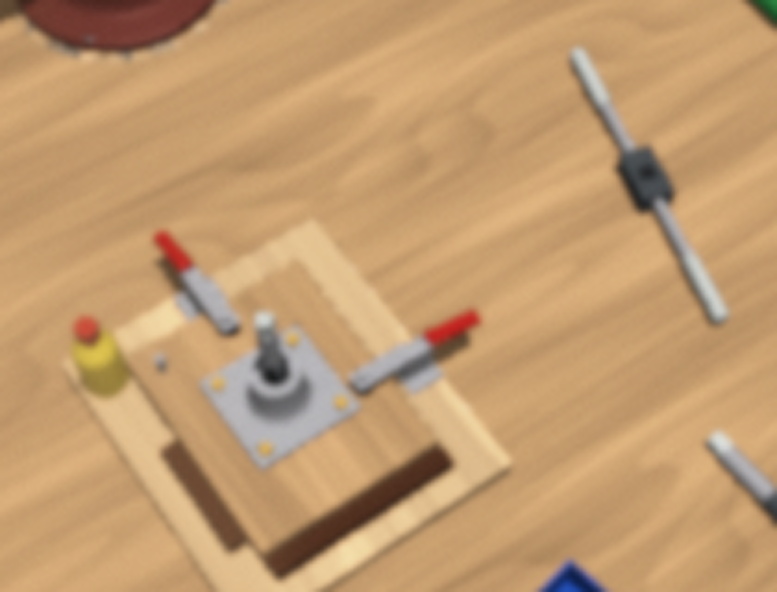

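View pics/d1.png

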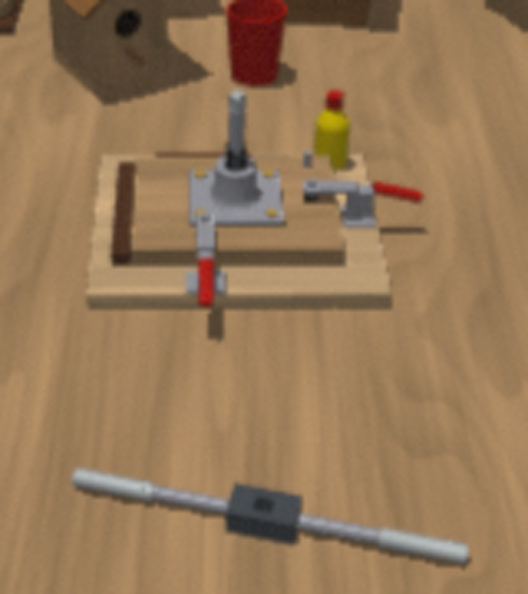

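The close-ups put the wrench at about (472,257) with its x axis near -12°, and the tap at about (492,-118) with its top near 162 mm. These agree between views. Next I'll take the tap with the wrist camera on the way.

```bash
python3 - <<'E'
from h import *
from scipy.spatial.transform import Rotation as Ro
o=r.get_obs();c=r.capture("wrist");C,d=ray(c,c["cx"],c["cy"])
R=Ro.from_quat(np.roll(o["ee_rot"],-1)).as_matrix()
print("cam",C.round(1),"in tool",(R.T@(C-o["ee_pos"])).round(1),"axis in tool",(R.T@d).round(3)); print("tool x",R[:,0].round(3))
s=r.capture("scene");W=cloud(s)
for nm,b in [("box1",(85,285,172,365)),("box2",(0,235,65,320)),("cup",(95,250,132,285))]:
    P=W[b[1]:b[3],b[0]:b[2]].reshape(-1,3);P=P[P[:,2]>30];print(nm,np.nanmin(P,0).round(0),np.nanmax(P,0).round(0))
E
```

```text
cam [ 252.5 -603.2  373.8] in tool [   0.6  -67.6 -124. ] axis in tool [0.002 0.265 0.964]
tool x [ 0.289 -0.957 -0.001]
box1 [ 543. -598.   30.] [ 736. -361.  173.]
box2 [ 290. -712.   30.] [ 553. -552.  194.]
cup [ 431. -476.   30.] [ 572. -406.  149.]
```

>>> drive_tool:
  targets:
    - [0.01,0.016,0.002,0,0,4,-1]
    - [0.018,0.03,0.002,0,0,6,-1]
    - [0.02,0.033,0.001,0,0,6,-1]
    - [0.02,0.033,0,0,0,6,-1]
    - [0.02,0.033,0,0,0,6,-1]

```text
t: 0.77
ee_pos: [276.3, -475.9, 255.5]
ee_rot: [0.0, 0.924, -0.382, 0.0]
ft_force: [0.3, -0.2, 0.4]
grip_width: 85.7
```

>>> drive_tool:
  targets:
    - [0.02,0.033,0,0,0,6,-1]
    - [0.02,0.033,0,0,0,6,-1]
    - [0.02,0.033,0,0,0,6,-1]
    - [0.02,0.033,0,0,0,6,-1]
    - [0.02,0.033,0,0,0,6,-1]

```text
t: 1.18
ee_pos: [376.3, -310.8, 255.7]
ee_rot: [0.0, 0.991, -0.13, 0.0]
ft_force: [0.9, -0.0, -0.2]
grip_width: 85.6
```

>>> drive_tool:
  targets:
    - [0.02,0.033,0,0,0,6,-1]
    - [0.02,0.033,0,0,0,6,-1]
    - [0.02,0.033,0,0,0,6,-1]
    - [0.02,0.033,0,0,0,6,-1]
    - [0.014,0.022,0,0,0,6,-1]

```text
t: 1.6
ee_pos: [471.4, -154.2, 256.0]
ee_rot: [-0.001, 0.991, 0.133, 0.001]
ft_force: [0.1, 0.4, -0.2]
grip_width: 85.7
```

>>> drive_tool:
  targets:
    - [0.01,0.016,-0.004,0,0,4,-1]
    - [0.008,0.014,-0.004,0,0,4,-1]
    - [0.003,0.006,-0.002,0,0,4,-1]
    - [0,0,0,0,0,0,-1]
    - [0,0,0,0,0,0,-1]

```text
t: 2.02
ee_pos: [490.3, -122.8, 245.0]
ee_rot: [0.0, 0.973, 0.231, -0.001]
ft_force: [0.8, 0.5, 0.2]
grip_width: 85.4
```

```bash
cat >> h.py <<'E'
from scipy.spatial.transform import Rotation as Ro
def st():
    o=r.get_obs();R=Ro.from_quat(np.roll(o["ee_rot"],-1)).as_matrix()
    print("t",round(o["t"],2),"pos",np.round(o["ee_pos"],1),"jaw",round(np.degrees(np.arctan2(R[1,0],R[0,0])),2),"F",np.round(o["ft_force"],1),"M",np.round(o["ft_torque"],3),"q7",round(o["qpos"][6],3),"gw",round(o["grip_width"],1),"tz",R[:,2].round(4));return o
E
python3 - <<'E'
from h import *
st();c=r.capture("wrist");save("w1.png",c["img"],None,1.4)
print(proj(c,[492,-118,162]))
W=cloud(c);P=W.reshape(-1,3);m=(abs(P[:,0]-492)<25)&(abs(P[:,1]+118)<25)&(P[:,2]>120)&(P[:,2]<180)
Q=P[m];print(len(Q),Q.mean(0) if len(Q) else 0, np.percentile(Q[:,2],[50,90,99]) if len(Q) else 0)
E
```

```text
t 2.02 pos [ 490.3 -122.8  245. ] jaw 26.69 F [0.8 0.5 0.2] M [-0.036  0.03   0.003] q7 0.373 gw 85.4 tz [-1.1e-03 -3.0e-04 -1.0e+00]
(np.float64(286.67083334284536), np.float64(214.32301222576265))
645 [ 491.15686859 -115.85175545  150.38698142] [156.99119024 160.50138307 161.26765545]
```

View pics/w1.png

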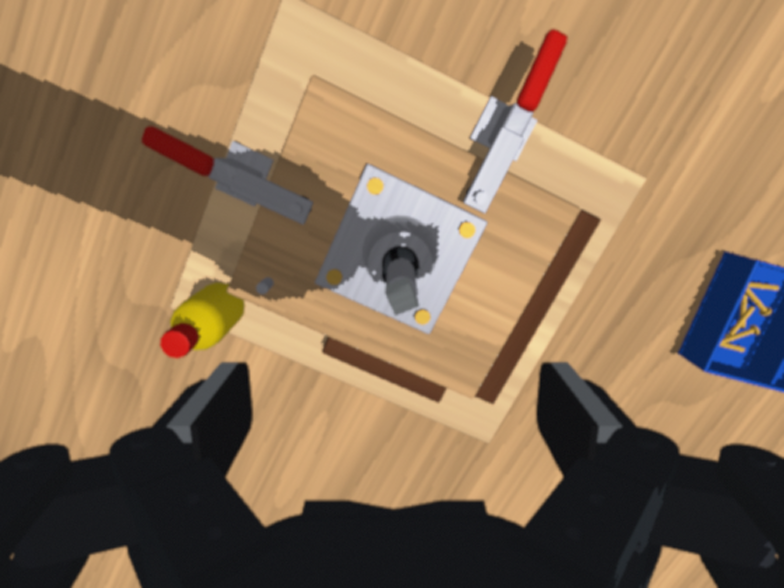

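The wrist view shows the tap at display (400,285), in the arm's shadow. I'll crop it and stretch the contrast.

```bash
python3 - <<'E'
from h import *
c=r.capture("wrist");im=c["img"][150:240,240:340].astype(float)
im=np.clip((im-10)*1.8,0,255).astype(np.uint8)
save("w2.png",im,None,6.5)
W=cloud(c);
z=W[150:240,240:340,2]
m=z>158; ys,xs=np.where(m);print(m.sum(),xs.mean()+240,ys.mean()+150,np.nanmedian(W[150:240,240:340][m],0))
z=np.nan_to_num(z);zz=np.clip((z-130)*7,0,255).astype(np.uint8);save("w2z.png",np.dstack([zz]*3),None,6.5)
E
```

```text
286 287.5769230769231 212.66083916083915 [ 492.23378583 -117.99153928  159.92604951]
```

View pics/w2.png

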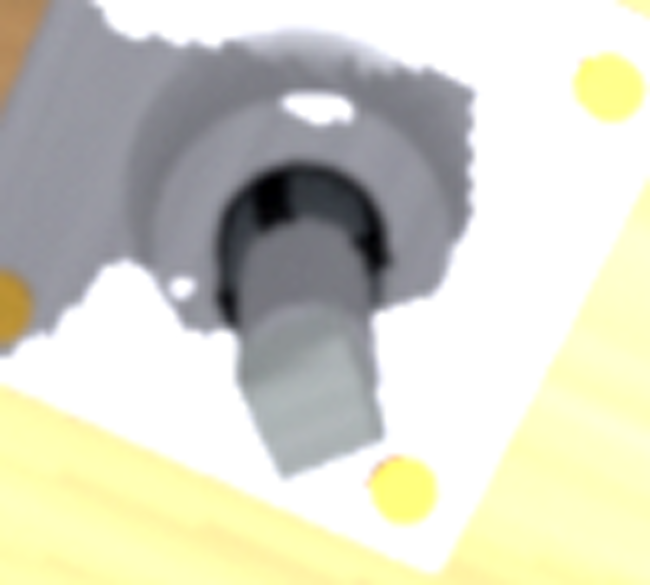

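View pics/w2z.png

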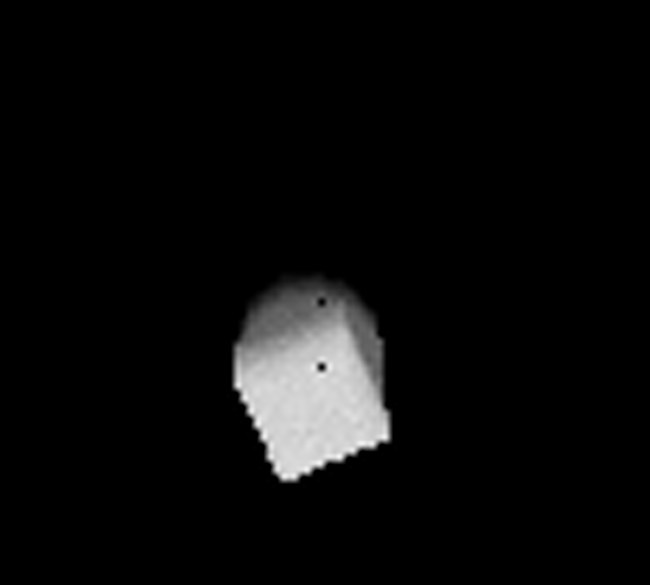

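```bash
cat >> h.py <<'E'
def sqfit(P,lo,hi):
    Q=P[(P[:,2]>lo)&(P[:,2]<hi)][:,:2];best=None
    for a in np.arange(0,90,1.):
        t=np.radians(a);u=Q@[np.cos(t),np.sin(t)];v=Q@[-np.sin(t),np.cos(t)]
        e=[np.percentile(x,[3,97]) for x in (u,v)];A=np.ptp(e[0])*np.ptp(e[1])
        if best is None or A<best[0]:
            cu,cv=e[0].mean(),e[1].mean();best=(A,a,np.ptp(e[0]),np.ptp(e[1]),[cu*np.cos(t)-cv*np.sin(t),cu*np.sin(t)+cv*np.cos(t)])
    return len(Q),best
E
python3 - <<'E'
from h import *
c=r.capture("wrist");W=cloud(c);P=W[180:245,260:320].reshape(-1,3)
for lo in (148,151,153,155,157): print(lo,sqfit(P,lo,170))
o,d=ray(c,0,0);print("cam",o)
z=158
k=[(240+284/6.5,150+480/6.5),(240+385/6.5,150+438/6.5),(240+240/6.5,150+380/6.5)]
K=[onz(c,*q,z) for q in k];print(np.round(K,1))
e=K[1]-K[0];print(np.hypot(*e[:2]),np.degrees(np.arctan2(e[1],e[0])));e=K[2]-K[0];print(np.hypot(*e[:2]),np.degrees(np.arctan2(e[1],e[0])))
E
```

```text
148 (407, (np.float64(128.45494948631946), np.float64(47.0), np.float64(11.513167421055073), np.float64(11.157220666434796), [np.float64(492.27939645063395), np.float64(-117.99866221269653)]))
151 (381, (np.float64(127.05865446373426), np.float64(48.0), np.float64(11.409826619859643), np.float64(11.135897038310759), [np.float64(492.26443176982065), np.float64(-118.07989055387094)]))
153 (364, (np.float64(126.34961539595442), np.float64(48.0), np.float64(11.349155441689902), np.float64(11.132953112248572), [np.float64(492.3063199265989), np.float64(-118.08105551517107)]))
155 (349, (np.float64(124.87210629351311), np.float64(46.0), np.float64(11.361759375615378), np.float64(10.990560719100756), [np.float64(492.27531117042304), np.float64(-118.15894500953976)]))
157 (322, (np.float64(120.67693973887887), np.float64(58.0), np.float64(11.173098649650683), np.float64(10.800668957008781), [np.float64(492.3173463345055), np.float64(-118.23690210356077)]))
cam [460.86325418 -64.03648691 369.22426846]
[[ 493.7 -126.7  158. ]
 [ 500.7 -118.3  158. ]
 [ 485.2 -119.4  158. ]]
10.979642071461505 50.28403652359293
11.296469964489795 139.36572806528198
```

Tap square: centre (492.3,-118.1), top about 161, yaw about 49° (mod 90). The edges measure 11 mm against the 12 expected. Now to the wrench.

>>> drive_tool:
  targets:
    - [0,0.02,0,0,0,5,-1]
    - [-0.001,0.035,0,0,0,5,-1]
    - [-0.002,0.038,0,0,0,5,-1]
    - [-0.002,0.038,0,0,0,5,-1]
    - [-0.002,0.038,0,0,0,5,-1]

```text
t: 2.58
ee_pos: [483.5, 46.9, 245.6]
ee_rot: [0.001, 0.9, 0.437, 0.0]
ft_force: [1.3, 0.7, -0.2]
grip_width: 85.5
```

>>> drive_tool:
  targets:
    - [-0.002,0.038,0,0,0,5,-1]
    - [-0.002,0.038,-0.01,0,0,5,-1]
    - [-0.002,0.038,-0.015,0,0,5,-1]
    - [-0.002,0.038,-0.02,0,0,5,-1]
    - [-0.002,0.03,-0.02,0,0,5,-1]

```text
t: 3.0
ee_pos: [474.1, 229.8, 181.0]
ee_rot: [0.0, 0.783, 0.622, 0.001]
ft_force: [0.9, -0.1, -0.1]
grip_width: 85.3
```

>>> drive_tool:
  targets:
    - [-0.001,0.018,-0.015,0,0,1,-1]
    - [0,0.008,-0.01,0,0,0,-1]
    - [0,0,0,0,0,0,-1]
    - [0,0,0,0,0,0,-1]
    - [0,0,0,0,0,0,-1]

```text
t: 3.42
ee_pos: [473.9, 251.5, 156.6]
ee_rot: [0.001, 0.78, 0.626, 0.0]
ft_force: [1.0, 0.4, 0.6]
grip_width: 85.6
```

```bash
python3 - <<'E'
from h import *
st();c=r.capture("wrist");save("w3.png",c["img"],None,1.4)
W=cloud(c);P=W.reshape(-1,3);m=(P[:,2]>18)&(P[:,2]<30)&(abs(P[:,0]-472)<60)&(abs(P[:,1]-257)<60)
Q=P[m][:,:2].astype(np.float32);print(len(Q),cv2.minAreaRect(Q),np.median(P[m],0))
m=(P[:,2]>5)&(P[:,2]<40)&(abs(P[:,0]-472)<170)&(abs(P[:,1]-257)<70)
Q=P[m][:,:2];mu=Q.mean(0);w,v=np.linalg.eigh(np.cov((Q-mu).T));print(mu,np.degrees(np.arctan2(*v[::-1,1])))
E
```

```text
t 3.42 pos [473.9 251.5 156.6] jaw 77.56 F [1.  0.4 0.6] M [-0.052  0.006 -0.002] q7 0.284 gw 85.6 tz [ 0.0014 -0.0015 -1.    ]
2306 ((471.0286560058594, 255.72044372558594), (29.607484817504883, 117.00580596923828), 77.1897964477539) [469.76736657 255.89905888  22.37299827]
[459.40954246 258.20533603] 167.187206477234
```

View pics/w3.png

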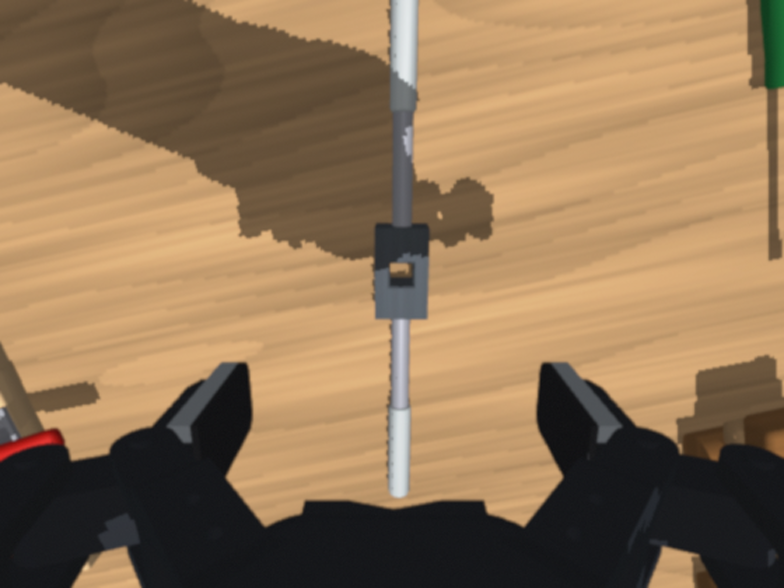

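```bash
python3 - <<'E'
from h import *
c=r.capture("wrist");W=cloud(c);P=W.reshape(-1,3)
a=np.radians(-12.8);ux=np.array([np.cos(a),np.sin(a)]);uy=np.array([-np.sin(a),np.cos(a)])
D=P[:,:2]-[471,255.7];x=D@ux;y=D@uy
m=(P[:,2]>20)&(P[:,2]<26)&(abs(y)<25)&(abs(x)<60)
h,e=np.histogram(x[m],np.arange(-40,41,2));print(dict(zip(e[:-1],h)))
k=m&(abs(y)>8)
print("x",np.percentile(x[k],[1,99]),"y",np.percentile(y[m&(abs(x)<20)],[1,99]))
xm=np.percentile(x[k],[1,99]).mean();ym=np.percentile(y[m&(abs(x)<20)],[1,99]).mean();print(np.array([471,255.7])+xm*ux+ym*uy)
m=(P[:,2]>8)&(P[:,2]<30)&(abs(y)<10)&(abs(x)>35)&(abs(x)<145)
f=np.polyfit(x[m],y[m],1);print(m.sum(),f)
for q in [(401/1.4,262/1.4),(401/1.4,287/1.4)]: print(onz(c,*q,22))
E
```

```text
{np.int64(-40): np.int64(0), np.int64(-38): np.int64(0), np.int64(-36): np.int64(0), np.int64(-34): np.int64(0), np.int64(-32): np.int64(0), np.int64(-30): np.int64(0), np.int64(-28): np.int64(0), np.int64(-26): np.int64(92), np.int64(-24): np.int64(100), np.int64(-22): np.int64(109), np.int64(-20): np.int64(86), np.int64(-18): np.int64(112), np.int64(-16): np.int64(93), np.int64(-14): np.int64(104), np.int64(-12): np.int64(96), np.int64(-10): np.int64(98), np.int64(-8): np.int64(90), np.int64(-6): np.int64(68), np.int64(-4): np.int64(56), np.int64(-2): np.int64(55), np.int64(0): np.int64(56), np.int64(2): np.int64(52), np.int64(4): np.int64(59), np.int64(6): np.int64(84), np.int64(8): np.int64(95), np.int64(10): np.int64(91), np.int64(12): np.int64(87), np.int64(14): np.int64(96), np.int64(16): np.int64(84), np.int64(18): np.int64(99), np.int64(20): np.int64(89), np.int64(22): np.int64(87), np.int64(24): np.int64(97), np.int64(26): np.int64(37), np.int64(28): np.int64(0), np.int64(30): np.int64(0), np.int64(32): np.int64(0), np.int64(34): np.int64(0), np.int64(36): np.int64(0), np.int64(38): np.int64(0)}
x [-25.22707042  26.36672809] y [-14.50616485  14.66455657]
[471.57321394 255.65098307]
4147 [-0.00116575 -0.19368959]
[465.22319352 256.81258312  22.        ]
[479.23814226 253.7809992   22.        ]
```

>>> drive_tool:
  targets:
    - [-0.001,0.002,-0.015,0,0,-0.45,-1]
    - [-0.001,0.002,-0.025,0,0,0,-1]
    - [-0.0003,0,-0.025,0,0,0,-1]
    - [0,0,-0.02,0,0,0,-1]
    - [0,0,-0.015,0,0,0,-1]

```text
t: 3.93
ee_pos: [470.9, 255.8, 55.1]
ee_rot: [0.001, 0.782, 0.624, -0.0]
ft_force: [0.4, -0.3, -0.8]
grip_width: 85.5
```

```bash
python3 - <<'E'
from h import *
for i in range(3): st()
E
```

```text
t 3.93 pos [470.9 255.8  55.1] jaw 77.18 F [ 0.4 -0.3 -0.8] M [-0.008  0.028  0.072] q7 0.142 gw 85.5 tz [ 1.0e-04 -1.3e-03 -1.0e+00]
t 3.93 pos [470.9 255.8  55.1] jaw 77.18 F [ 0.4 -0.3 -0.8] M [-0.008  0.028  0.072] q7 0.142 gw 85.5 tz [ 1.0e-04 -1.3e-03 -1.0e+00]
t 3.93 pos [470.9 255.8  55.1] jaw 77.18 F [ 0.4 -0.3 -0.8] M [-0.008  0.028  0.072] q7 0.142 gw 85.5 tz [ 1.0e-04 -1.3e-03 -1.0e+00]
```

>>> drive_tool:
  targets:
    - [0.0005,0,-0.01,0,0,0,-1]
    - [0,0,-0.008,0,0,0,-1]
    - [0,0,-0.006,0,0,0,-1]
    - [0,0,-0.005,0,0,0,-1]
    - [0,0,-0.002,0,0,0,-1]

```text
t: 4.35
ee_pos: [471.2, 257.5, 24.9]
ee_rot: [0.0, 0.781, 0.625, 0.0]
ft_force: [-0.3, -0.6, -0.9]
grip_width: 85.3
```

>>> drive_tool:
  targets:
    - [0,0,0,0,0,0,0]
    - [0,0,0,0,0,0,1]
    - [0,0,0,0,0,0,1]
    - [0,0,0,0,0,0,1]
    - [0,0,0,0,0,0,1]
  grip_force: 60

```text
t: 4.77
ee_pos: [471.1, 257.4, 25.6]
ee_rot: [0.0, 0.781, 0.625, 0.0]
ft_force: [-1.7, -1.4, -2.0]
grip_width: 28.4
```

>>> drive_tool:
  targets:
    - [0,0,0,0,0,0,1]
    - [0,0,0,0,0,0,1]
    - [0,0,0,0,0,0,1]
    - [0,0,0,0,0,0,1]
    - [0,0,0,0,0,0,1]

```text
t: 5.18
ee_pos: [471.1, 257.5, 25.5]
ee_rot: [0.0, 0.781, 0.625, 0.0]
ft_force: [-0.5, -1.5, 5.9]
grip_width: 28.6
```

```bash
python3 - <<'E'
from h import *
st()
c=r.capture("wrist");save("w4.png",c["img"],None,1.4)
E
```

```text
t 5.18 pos [471.1 257.5  25.5] jaw 77.32 F [-0.5 -1.5  5.9] M [-0.282  0.156 -0.031] q7 0.103 gw 28.6 tz [ 7.e-04 -3.e-04 -1.e+00]
```

View pics/w4.png

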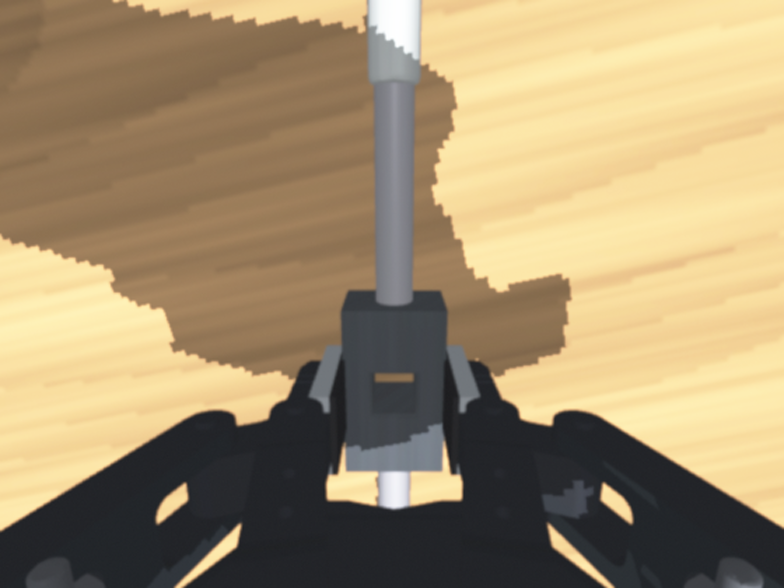

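>>> drive_tool:
  targets:
    - [0,0,0.005,0,0,0,1]
    - [0,0,0.015,0,0,0,1]
    - [0,0,0.025,0,0,0,1]
    - [0,0,0.035,0,0,0,1]
    - [0,0,0.035,0,0,0,1]
  grip_force: 80

```text
t: 5.65
ee_pos: [469.5, 256.4, 139.5]
ee_rot: [-0.001, 0.781, 0.625, -0.002]
ft_force: [1.5, -0.3, -4.2]
grip_width: 28.2
```

>>> drive_tool:
  targets:
    - [0,0,0.03,0,0,0,1]
    - [0,0,0.025,0,0,0,1]
    - [0,-0.005,0.02,0,0,0,1]
    - [0,-0.015,0.01,0,0,3,1]
    - [0,-0.025,0.005,0,0,5,1]

```text
t: 6.07
ee_pos: [470.3, 215.6, 231.8]
ee_rot: [-0.001, 0.733, 0.681, 0.002]
ft_force: [0.7, -0.3, -4.4]
grip_width: 27.9
```

```bash
cat > hole.py <<'E'
from h import *
o=st();c=r.capture("wrist");save("w5.png",c["img"][230:350,210:350],None,5)
R=Ro.from_quat(np.roll(o["ee_rot"],-1)).as_matrix()
W=cloud(c);L=(W-np.array(o["ee_pos"]))@R
z=L[...,2];P=L.reshape(-1,3)
m=(abs(P[:,2])<8)&(abs(P[:,0])<13)&(abs(P[:,1])<30)
print(m.sum(),np.percentile(P[m],[1,50,99],axis=0).round(1))
E
python3 hole.py
```

```text
t 6.07 pos [470.3 215.6 231.8] jaw 85.8 F [ 0.7 -0.3 -4.4] M [ 0.013 -0.06  -0.014] q7 0.54 gw 27.9 tz [ 0.0025  0.0045 -1.    ]
6806 [[-12.8 -25.1   1.9]
 [  0.1  -2.9   3.3]
 [ 12.8  26.6   7.4]]
```

View pics/w5.png

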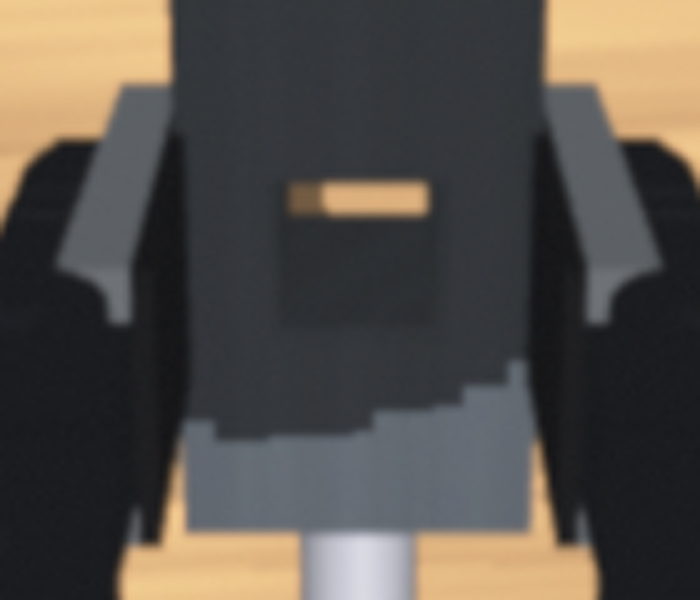

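```bash
python3 - <<'E'
from h import *
o=st();c=r.capture("wrist");R=Ro.from_quat(np.roll(o["ee_rot"],-1)).as_matrix();p=np.array(o["ee_pos"])
for u,v in [(281.7,230+180/5),(281.7,230+325/5),(210+280/5,281),(210+437/5,281)]:
    C,d=ray(c,u,v);Cl=R.T@(C-p);dl=R.T@d;print((Cl+dl*(3.3-Cl[2])/dl[2]).round(2))
W=cloud(c);L=((W-p)@R).reshape(-1,3)
m=(abs(L[:,2]-3.3)<1.2)&(abs(L[:,0])>6.5)&(abs(L[:,0])<13)&(abs(L[:,1])<32);print("y ext",np.percentile(L[m,1],[0.5,99.5]))
m=(abs(L[:,2]-3.3)<1.2)&(abs(L[:,1])<28);print("x ext",np.percentile(L[m,0],[.5,99.5]))
k=(abs(L[:,0])<8)&(L[:,1]<-30)&(L[:,1]>-140)&(abs(L[:,2]-12)<10);f=np.polyfit(L[k,1],L[k,0],1);print("arm",k.sum(),f)
k&=abs(L[:,0]-np.polyval(f,L[:,1]))<2.5; print(np.polyfit(L[k,1],L[k,2],1))
E
```

```text
t 6.12 pos [471.4 205.8 230.2] jaw 85.49 F [-0.4 -7.7 -5.5] M [-0.799 -0.007 -0.048] q7 0.545 gw 27.9 tz [-3.e-04 -8.e-03 -1.e+00]
[-0.42 -5.93  3.3 ]
[-0.42  7.24  3.3 ]
[-6.88  0.8   3.3 ]
[6.04 0.79 3.3 ]
y ext [-25.04873935  26.84840508]
x ext [-20.00087648  22.17313639]
arm 6274 [-0.00100036 -0.64121254]
[ 0.02152904 10.07016421]
```

>>> drive_tool:
  targets:
    - [0,-0.01,0,0,0,3,1]
    - [0.002,-0.02,0,0,0,5,1]
    - [0.002,-0.03,0,0,0,5,1]
    - [0.002,-0.035,0,0,0,5,1]
    - [0.003,-0.035,0,0,0,5,1]

```text
t: 6.58
ee_pos: [478.6, 81.3, 229.0]
ee_rot: [-0.001, 0.583, 0.812, -0.001]
ft_force: [0.9, -0.2, -3.8]
grip_width: 28.1
```

>>> drive_tool:
  targets:
    - [0.002,-0.035,0,0,0,5,1]
    - [0.002,-0.035,0,0,0,5,1]
    - [0.002,-0.035,0,0,0,5,1]
    - [0.002,-0.03,0,0,0,5,1]
    - [0.002,-0.02,0,0,0,4,1]

```text
t: 7.0
ee_pos: [488.6, -77.3, 228.2]
ee_rot: [-0.001, 0.405, 0.914, -0.002]
ft_force: [-1.0, 0.5, -4.4]
grip_width: 28.1
```

```bash
python3 - <<'E'
from h import *
o=st();print(o["qpos"].round(2))
E
```

```text
t 7.0 pos [488.6 -77.3 228.2] jaw 132.24 F [-1.   0.5 -4.4] M [-0.045 -0.029  0.029] q7 1.748 gw 28.1 tz [-0.0041 -0.0023 -1.    ]
[ 0.81  0.62 -1.11  1.87  0.64  1.06  1.75]
```

>>> drive_tool:
  targets:
    - [0.001,-0.015,0,0,0,3,1]
    - [0.001,-0.015,0,0,0,2.8,1]
    - [0.001,-0.009,0,0,0,1,1]
    - [0.0005,-0.002,0,0,0,0,1]
    - [0,0,0,0,0,0,1]

```text
t: 7.42
ee_pos: [492.7, -114.3, 228.8]
ee_rot: [-0.001, 0.35, 0.937, -0.0]
ft_force: [-0.0, 0.1, -4.7]
grip_width: 27.8
```

```bash
python3 - <<'E'
from h import *
o=st();print(o["qpos"].round(2))
c=r.capture("wrist");save("w6.png",c["img"][200:350,200:360],None,5)
s=r.capture("scene");save("s2.png",s["img"],(170,120,330,260),5)
d=r.capture("side");save("d2.png",d["img"],(230,120,370,230),5)
E
```

```text
t 7.42 pos [ 492.7 -114.3  228.8] jaw 138.98 F [-0.   0.1 -4.7] M [ 0.026  0.002 -0.031] q7 1.916 gw 27.8 tz [-2.2e-03  6.0e-04 -1.0e+00]
[ 0.89  0.66 -1.14  1.84  0.67  1.1   1.92]
```

View pics/w6.png

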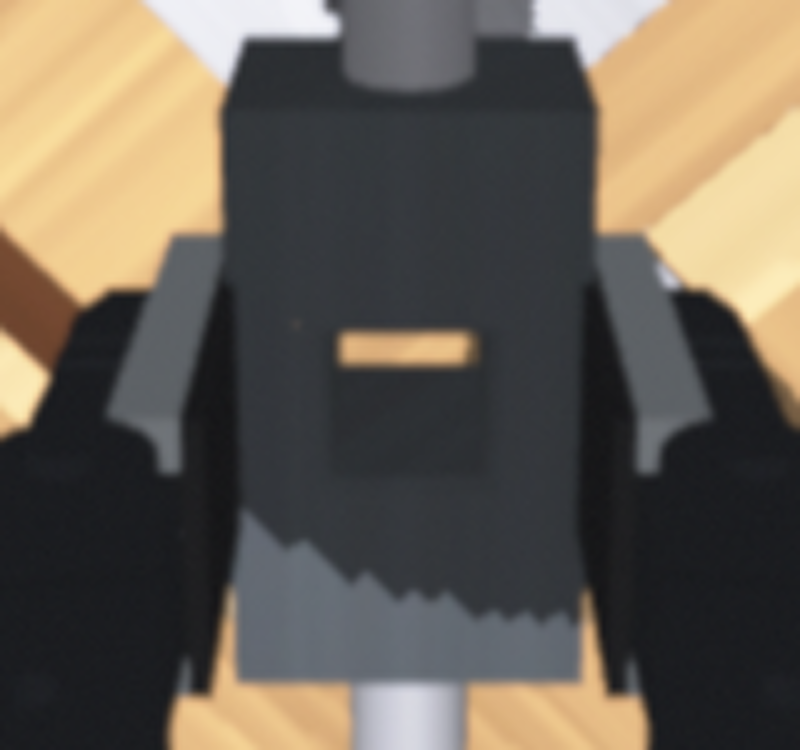

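View pics/d2.png

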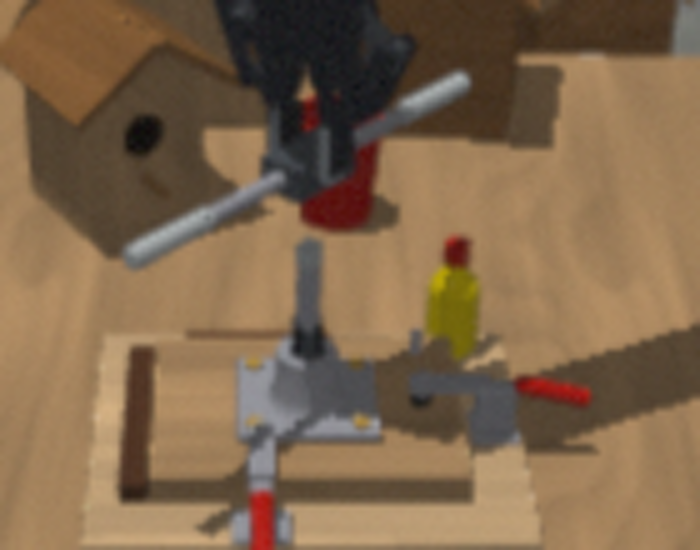

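The wrench is held level above the tap. In the side view the block is at display (300,165) and the tap at (308,270). I'll centre it and lower it.

>>> drive_tool:
  targets:
    - [-0.0005,-0.003,-0.006,0,0,0,1]
    - [0,-0.001,-0.01,0,0,0,1]
    - [0,0,-0.01,0,0,0,1]
    - [0,0,-0.006,0,0,0,1]
    - [0,0,0,0,0,0,1]

```text
t: 7.98
ee_pos: [491.5, -117.6, 195.8]
ee_rot: [-0.002, 0.349, 0.937, -0.001]
ft_force: [0.5, 0.4, -4.4]
grip_width: 28.2
```

>>> drive_tool:
  targets:
    - [0,0,0,0,0,0,1]
    - [0,0,0,0,0,0,1]
    - [0,0,0,0,0,0,1]
    - [0,0,0,0,0,0,1]
    - [0,0,0,0,0,0,1]

```text
t: 8.4
ee_pos: [493.1, -117.4, 198.3]
ee_rot: [0.0, 0.349, 0.937, 0.0]
ft_force: [-1.3, -0.1, -3.6]
grip_width: 28.1
```

```bash
python3 - <<'E'
from h import *
st();r.capture("wrist");st();r.capture("wrist");st()
d=r.capture("side");save("d3.png",d["img"],(250,140,330,200),9)
s=r.capture("scene");save("s3.png",s["img"],(180,140,280,220),7)
E
```

```text
t 8.4 pos [ 493.1 -117.4  198.3] jaw 139.13 F [-1.3 -0.1 -3.6] M [-0.017 -0.005  0.001] q7 1.883 gw 28.1 tz [ 7.e-04 -2.e-04 -1.e+00]
t 8.45 pos [ 493.  -117.5  198.2] jaw 139.12 F [-0.2  0.2 -4.2] M [ 0.019 -0.003 -0.023] q7 1.883 gw 27.9 tz [ 6.e-04 -3.e-04 -1.e+00]
t 8.5 pos [ 493.  -117.5  198.1] jaw 139.12 F [ 0.3 -0.4 -3.8] M [ 0.082 -0.024  0.006] q7 1.883 gw 28.1 tz [ 4.e-04 -2.e-04 -1.e+00]
```

View pics/d3.png

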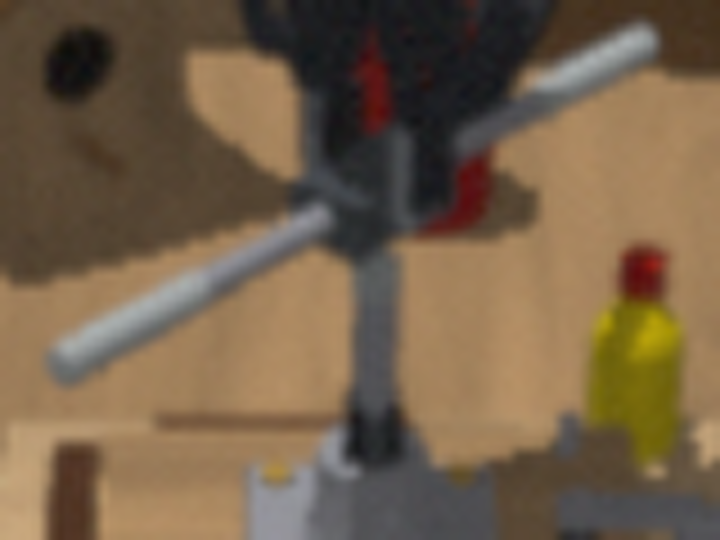

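View pics/s3.png

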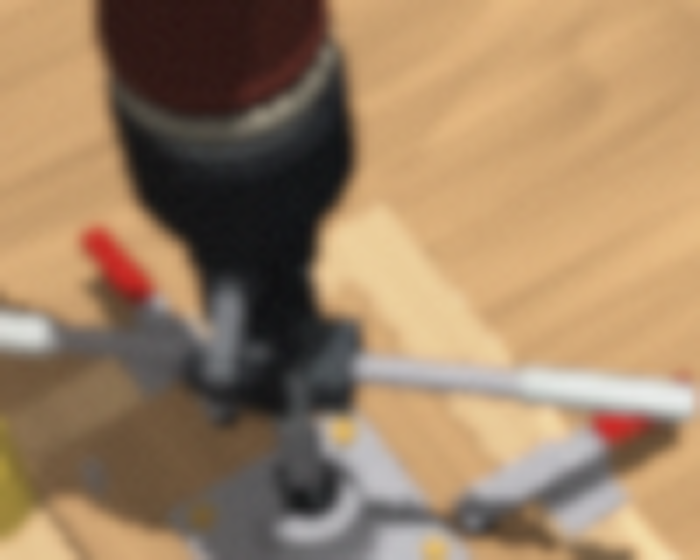

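>>> drive_tool:
  targets:
    - [-0.0009,-0.0011,-0.003,0,0,0,1]
    - [0,0,-0.003,0,0,0,1]
    - [0,0,-0.003,0,0,0,1]
    - [0,0,-0.002,0,0,0,1]
    - [0,0,-0.001,0,0,0,1]

```text
t: 9.02
ee_pos: [491.7, -118.6, 185.4]
ee_rot: [-0.0, 0.349, 0.937, -0.0]
ft_force: [-0.4, -0.2, -4.3]
grip_width: 27.9
```

>>> drive_tool:
  targets:
    - [0,0,-0.001,0,0,0,1]
    - [0,0,-0.001,0,0,0,1]
    - [0,0,-0.001,0,0,0,1]
    - [0,0,-0.001,0,0,0,1]
    - [0,0,-0.001,0,0,0,1]

```text
t: 9.43
ee_pos: [492.0, -118.5, 180.9]
ee_rot: [0.0, 0.349, 0.937, -0.0]
ft_force: [-1.1, -0.8, -3.2]
grip_width: 28.3
```

```bash
python3 - <<'E'
from h import *
st()
E
```

```text
t 9.43 pos [ 492.  -118.5  180.9] jaw 139.13 F [-1.1 -0.8 -3.2] M [0.027 0.059 0.06 ] q7 1.861 gw 28.3 tz [ 1.e-04 -1.e-04 -1.e+00]
```

>>> drive_tool:
  targets:
    - [0,0,-0.001,0,0,0,1]
    - [0,0,-0.001,0,0,0,1]
    - [0,0,-0.001,0,0,0,1]
    - [0,0,-0.001,0,0,0,1]
    - [0,0,-0.001,0,0,0,1]

```text
t: 9.85
ee_pos: [492.0, -118.6, 175.8]
ee_rot: [-0.0, 0.349, 0.937, -0.0]
ft_force: [0.3, -0.3, -4.3]
grip_width: 28.3
```

```bash
python3 - <<'E'
from h import *
st()
E
```

```text
t 9.85 pos [ 492.  -118.6  175.8] jaw 139.13 F [ 0.3 -0.3 -4.3] M [-0.032  0.034  0.068] q7 1.854 gw 28.3 tz [-0.e+00 -1.e-04 -1.e+00]
```

>>> drive_tool:
  targets:
    - [0,0,-0.001,0,0,0,1]
    - [0,0,-0.001,0,0,0,1]
    - [0,0,-0.001,0,0,0,1]
    - [0,0,-0.001,0,0,0,1]
    - [0,0,-0.0005,0,0,0,1]

```text
t: 10.27
ee_pos: [491.9, -118.6, 171.3]
ee_rot: [-0.0, 0.349, 0.937, -0.0]
ft_force: [-0.7, 1.4, -4.7]
grip_width: 28.0
```

>>> drive_tool:
  targets:
    - [0,0,-0.0005,0,0,0,1]
    - [0,0,-0.0005,0,0,0,1]
    - [0,0,-0.0005,0,0,0,1]
    - [0,0,0,0,0,0,1]
    - [0,0,0,0,0,0,1]

```text
t: 10.68
ee_pos: [491.9, -118.6, 169.9]
ee_rot: [-0.0, 0.349, 0.937, -0.0]
ft_force: [-0.3, 0.4, -4.4]
grip_width: 28.3
```

```bash
python3 - <<'E'
from h import *
st();r.capture("side");st()
E
```

```text
t 10.68 pos [ 491.9 -118.6  169.9] jaw 139.13 F [-0.3  0.4 -4.4] M [0.001 0.063 0.024] q7 1.845 gw 28.3 tz [-1.e-04 -1.e-04 -1.e+00]
t 10.73 pos [ 492.  -118.6  169.9] jaw 139.13 F [ 0.3 -0.7 -3.3] M [ 0.031 -0.016  0.066] q7 1.845 gw 28.0 tz [ 0.e+00 -1.e-04 -1.e+00]
```

>>> drive_tool:
  targets:
    - [0,0,-0.0004,0,0,0,1]
    - [0,0,-0.0004,0,0,0,1]
    - [0,0,-0.0004,0,0,0,1]
    - [0,0,-0.0004,0,0,0,1]
    - [0,0,0,0,0,0,1]

```text
t: 11.15
ee_pos: [492.3, -118.4, 169.2]
ee_rot: [0.001, 0.349, 0.937, -0.0]
ft_force: [-2.6, -0.9, 3.8]
grip_width: 28.2
```

>>> drive_tool:
  targets:
    - [0,0,-0.0004,0,0,0,1]
    - [0,0,-0.0004,0,0,0,1]
    - [0,0,-0.0004,0,0,0,1]
    - [0,0,0,0,0,0,1]
    - [0,0,0,0,0,0,1]

```text
t: 11.57
ee_pos: [492.6, -118.3, 169.0]
ee_rot: [0.001, 0.349, 0.937, -0.0]
ft_force: [-4.1, -0.6, 10.9]
grip_width: 28.3
```

Contact with the shoulder at z about 169.3, and it went on with no sideways load. The underside is then near 144, which agrees with the shoulder at top minus 16. I'll ease the pressure and start the first half turn.

>>> drive_tool:
  targets:
    - [0,0,0.0005,0,0,0,1]
    - [0,0,0,0,0,0,1]
    - [0,0,0,0,0,-1,1]
    - [0,0,0,0,0,-2,1]
    - [0,0,0,0,0,-3,1]

```text
t: 11.98
ee_pos: [492.3, -118.3, 169.0]
ee_rot: [0.001, 0.398, 0.917, -0.0]
ft_force: [-4.2, -0.0, 9.1]
grip_width: 28.2
```

```bash
python3 - <<'E'
from h import *
st();c=r.capture("wrist");st();save("w7.png",c["img"][180:350,180:380],None,4);s=r.capture("side");save("d4.png",s["img"],(230,130,350,220),6)
E
```

```text
t 11.98 pos [ 492.3 -118.3  169. ] jaw 133.05 F [-4.2 -0.   9.1] M [-0.067  0.821  0.163] q7 1.754 gw 28.2 tz [ 1.1e-03 -9.0e-04 -1.0e+00]
t 12.03 pos [ 492.2 -118.2  169. ] jaw 132.92 F [-2.4 -0.9  8. ] M [-0.097  0.75   0.144] q7 1.752 gw 27.8 tz [ 0.001  -0.0012 -1.    ]
```

View pics/w7.png

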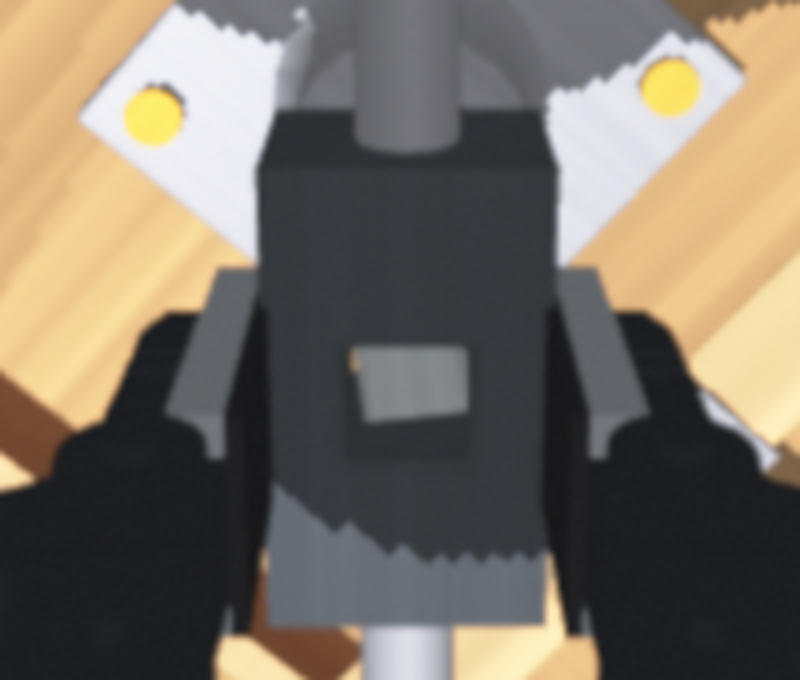

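View pics/d4.png

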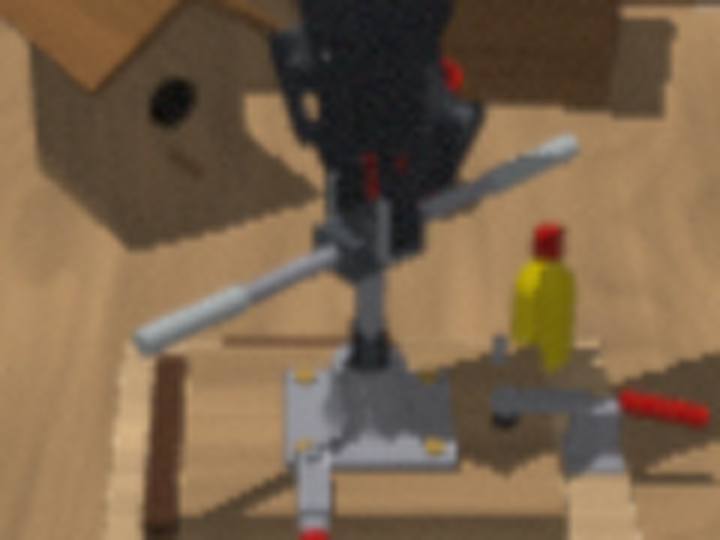

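The wrist view shows the square inside the hole with the slack taken up and Mz about 0.14, so it is seated. Turning on.

>>> drive_tool:
  targets:
    - [-0.0,0.0001,0,0,0,-4,1]
    - [-0.0001,0,0,0,0,-5,1]
    - [0,0.0001,0,0,0,-5,1]
    - [0,0,0,0,0,-5,1]
    - [0,0.0001,0,0,0,-5,1]

```text
t: 12.5
ee_pos: [492.1, -118.1, 168.9]
ee_rot: [0.001, 0.581, 0.814, -0.0]
ft_force: [-2.7, -1.0, 7.4]
grip_width: 27.7
```

```bash
python3 - <<'E'
from h import *
st()
E
```

```text
t 12.5 pos [ 492.1 -118.1  168.9] jaw 108.94 F [-2.7 -1.   7.4] M [-0.181  0.695  0.123] q7 1.41 gw 27.7 tz [ 9.0e-04 -1.4e-03 -1.0e+00]
```

>>> drive_tool:
  targets:
    - [0,0.0001,0,0,0,-6,1]
    - [0,0.0001,0,0,0,-6,1]
    - [0,0,-0.0001,0,0,-6,1]
    - [0,0.0001,0,0,0,-6,1]
    - [0,0.0001,0,0,0,-6,1]

```text
t: 12.92
ee_pos: [492.0, -118.0, 168.7]
ee_rot: [0.001, 0.772, 0.635, -0.0]
ft_force: [-3.1, 0.3, 6.9]
grip_width: 28.0
```

>>> drive_tool:
  targets:
    - [0,0.0001,0,0,0,-6,1]
    - [0.0001,0,-0.0001,0,0,-6,1]
    - [0,0.0001,0,0,0,-6,1]
    - [0.0001,0,0,0,0,-6,1]
    - [0,0.0001,-0.0001,0,0,-6,1]

```text
t: 13.33
ee_pos: [492.1, -117.8, 168.5]
ee_rot: [0.001, 0.91, 0.414, -0.0]
ft_force: [-3.3, -0.1, 6.4]
grip_width: 28.5
```

>>> drive_tool:
  targets:
    - [0.0001,0,0,0,0,-6,1]
    - [0,0.0001,-0.0001,0,0,-6,1]
    - [0.0001,0,0,0,0,-6,1]
    - [0.0001,0,-0.0001,0,0,-6,1]
    - [0,0,0,0,0,-6,1]

```text
t: 13.75
ee_pos: [492.1, -117.6, 168.2]
ee_rot: [0.001, 0.986, 0.164, -0.0]
ft_force: [-3.2, -0.4, 6.4]
grip_width: 28.3
```

```bash
python3 - <<'E'
from h import *
o=st();print(o["qpos"].round(2))
E
```

```text
t 13.75 pos [ 492.1 -117.6  168.2] jaw 18.91 F [-3.2 -0.4  6.4] M [-0.187  0.821  0.148] q7 0.154 gw 28.3 tz [-3.0e-04 -1.7e-03 -1.0e+00]
[ 0.52  0.54 -0.49  1.92  0.36  0.76  0.15]
```

>>> drive_tool:
  targets:
    - [0.0001,0,0,0,0,-6,1]
    - [0.0001,0,-0.0001,0,0,-6,1]
    - [0,0,0,0,0,-6,1]
    - [0.0001,0,0,0,0,-6,1]
    - [0,0,-0.0001,0,0,-6,1]

```text
t: 14.17
ee_pos: [492.3, -117.6, 168.0]
ee_rot: [0.001, 0.995, -0.097, -0.0]
ft_force: [-3.5, -1.0, 7.6]
grip_width: 28.0
```

>>> drive_tool:
  targets:
    - [0.0001,0,0,0,0,-6,1]
    - [0,0,0,0,0,-6,1]
    - [0.0001,0,-0.0001,0,0,-6,1]
    - [0,0,0,0,0,-6,1]
    - [0,0,0,0,0,-6,1]

```text
t: 14.58
ee_pos: [492.5, -117.6, 167.8]
ee_rot: [0.001, 0.936, -0.351, -0.0]
ft_force: [-2.5, -0.8, 6.8]
grip_width: 27.9
```

>>> drive_tool:
  targets:
    - [0,0,0,0,0,-4,1]
    - [0,0,0,0,0,-2,1]
    - [0,0,0,0,0,0,1]
    - [0,0,0,0,0,0,1]
    - [0,0,0,0,0,0,1]

```text
t: 15.0
ee_pos: [492.6, -117.6, 167.8]
ee_rot: [0.001, 0.918, -0.397, 0.0]
ft_force: [-4.0, -0.4, 6.7]
grip_width: 28.0
```

```bash
python3 - <<'E'
from h import *
o=st();print(o["qpos"].round(2))
c=r.capture("wrist");save("w8.png",c["img"][180:350,180:380],None,4);s=r.capture("side");save("d5.png",s["img"],(230,130,350,220),6)
E
```

```text
t 15.0 pos [ 492.6 -117.6  167.8] jaw -46.8 F [-4.  -0.4  6.7] M [-0.122  0.873  0.071] q7 -0.748 gw 28.0 tz [-4.e-04 -1.e-03 -1.e+00]
[ 0.3   0.51 -0.16  1.93  0.12  0.71 -0.75]
```

View pics/w8.png

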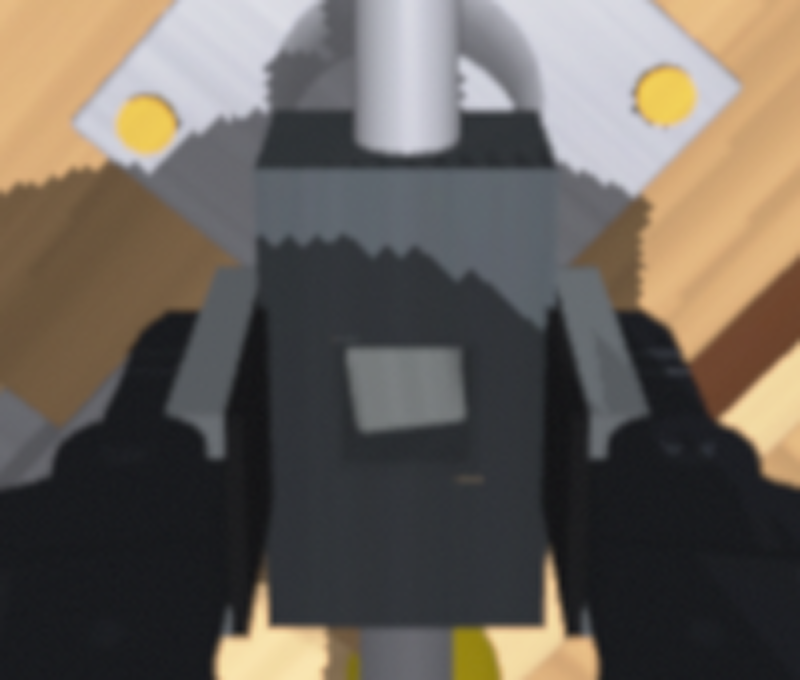

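View pics/d5.png

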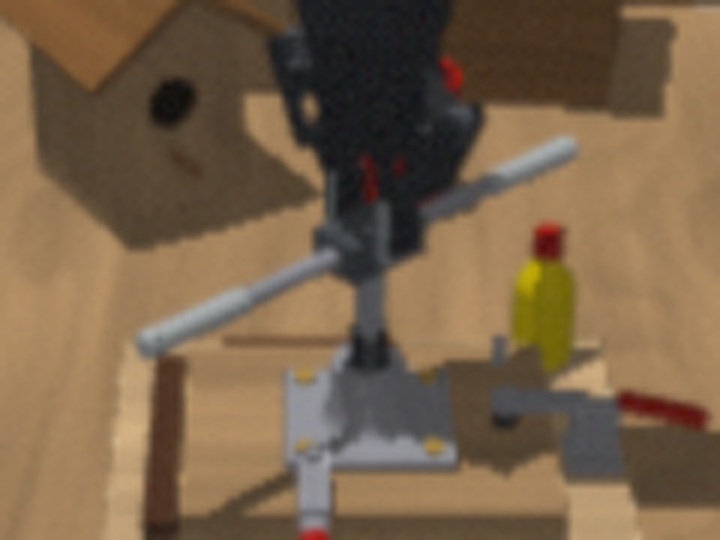

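Half turn done: the tap is still in the hole and seated. Now back a quarter turn plus about 9° of slack.

>>> drive_tool:
  targets:
    - [0,0,0,0,0,3,1]
    - [0,0,0,0,0,3,1]
    - [0,0,0,0,0,3,1]
    - [0,0,0,0,0,5,1]
    - [0,0,0,0,0,6,1]

```text
t: 15.52
ee_pos: [492.7, -117.6, 167.8]
ee_rot: [0.0, 0.973, -0.23, 0.0]
ft_force: [-4.1, -0.5, 7.0]
grip_width: 28.0
```

>>> drive_tool:
  targets:
    - [-0.0001,0,0.0001,0,0,6,1]
    - [0,0,0,0,0,6,1]
    - [-0.0001,0,0,0,0,6,1]
    - [0,0,0.0001,0,0,6,1]
    - [-0.0001,0,0,0,0,6,1]

```text
t: 15.93
ee_pos: [492.4, -117.5, 168.0]
ee_rot: [0.0, 1.0, 0.03, -0.0]
ft_force: [-3.9, 0.6, 7.1]
grip_width: 28.1
```

>>> drive_tool:
  targets:
    - [0,0,0.0001,0,0,6,1]
    - [-0.0001,0,0,0,0,6,1]
    - [0,0,0,0,0,6,1]
    - [-0.0001,0,0.0001,0,0,6,1]
    - [0,0,0,0,0,6,1]

```text
t: 16.35
ee_pos: [492.2, -117.6, 168.3]
ee_rot: [0.0, 0.958, 0.287, -0.0]
ft_force: [-3.2, 0.1, 6.2]
grip_width: 27.6
```

>>> drive_tool:
  targets:
    - [0,0,0.0001,0,0,6,1]
    - [0,0,0,0,0,6,1]
    - [0,0,0,0,0,4,1]
    - [0,0,0,0,0,2,1]
    - [0,0,0,0,0,0,1]

```text
t: 16.77
ee_pos: [492.1, -117.6, 168.4]
ee_rot: [0.0, 0.902, 0.432, -0.0]
ft_force: [-3.0, -0.3, 7.9]
grip_width: 28.0
```

>>> drive_tool:
  targets:
    - [0,0,0,0,0,0,1]
    - [0,0,0,0,0,0,1]
    - [0,0,0,0,0,0,1]
    - [0,0,0,0,0,0,1]
    - [0,0,0,0,0,0,1]

```text
t: 17.18
ee_pos: [492.1, -117.6, 168.4]
ee_rot: [0.001, 0.902, 0.431, -0.0]
ft_force: [-4.1, -0.5, 7.8]
grip_width: 28.1
```

```bash
python3 - <<'E'
from h import *
o=st();print(o["qpos"].round(2))
c=r.capture("wrist");save("w9.png",c["img"][180:350,180:380],None,4)
E
```

```text
t 17.18 pos [ 492.1 -117.6  168.4] jaw 51.12 F [-4.1 -0.5  7.8] M [-0.125  0.868 -0.044] q7 0.599 gw 28.1 tz [-4.0e-04 -1.4e-03 -1.0e+00]
[ 0.62  0.58 -0.65  1.92  0.48  0.8   0.6 ]
```

View pics/w9.png

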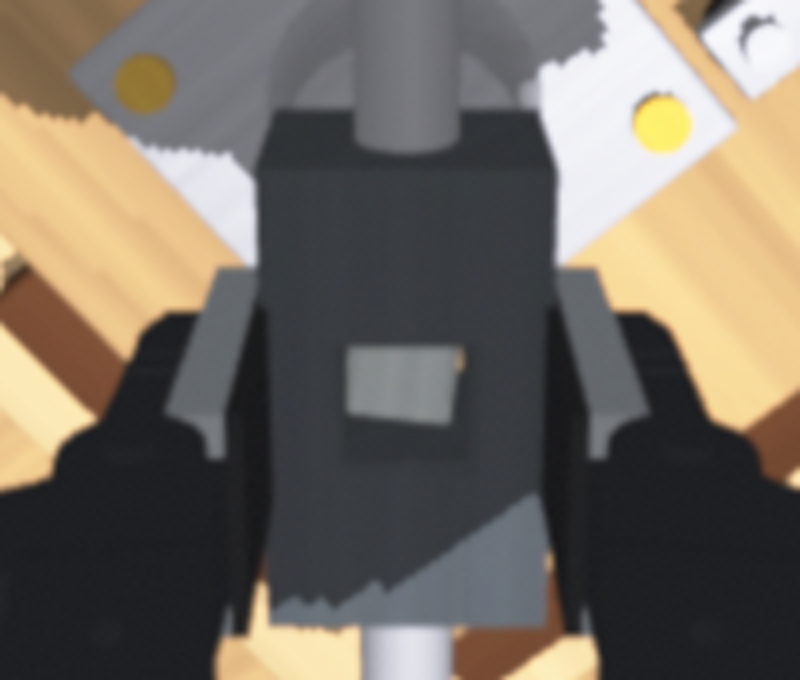

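Quarter back done (tap turned about 91°). On to three quarters: -188° of hand.

>>> drive_tool:
  targets:
    - [0,0,0,0,0,-3,1]
    - [0,0,0,0,0,-3,1]
    - [0,0,0,0,0,-3,1]
    - [0,0,0,0,0,-5,1]
    - [0,0,0,0,0,-6,1]

```text
t: 17.65
ee_pos: [492.3, -117.6, 168.4]
ee_rot: [0.001, 0.964, 0.267, -0.0]
ft_force: [-3.8, -1.0, 7.0]
grip_width: 28.1
```

>>> drive_tool:
  targets:
    - [0,0,-0.0001,0,0,-6,1]
    - [0.0001,0,0,0,0,-6,1]
    - [0,0,-0.0001,0,0,-6,1]
    - [0.0001,0,0,0,0,-6,1]
    - [0,0,0,0,0,-6,1]

```text
t: 18.07
ee_pos: [492.4, -117.6, 168.1]
ee_rot: [0.001, 1.0, 0.008, -0.0]
ft_force: [-2.8, -0.2, 6.6]
grip_width: 28.4
```

>>> drive_tool:
  targets:
    - [0,0,-0.0001,0,0,-6,1]
    - [0.0001,0,0,0,0,-6,1]
    - [0,0,-0.0001,0,0,-6,1]
    - [0.0001,0,0,0,0,-6,1]
    - [0,0,0,0,0,-6,1]

```text
t: 18.48
ee_pos: [492.6, -117.7, 167.9]
ee_rot: [0.001, 0.968, -0.251, 0.0]
ft_force: [-2.7, -0.7, 6.5]
grip_width: 28.3
```

>>> drive_tool:
  targets:
    - [0,0,-0.0001,0,0,-6,1]
    - [0.0001,0,0,0,0,-6,1]
    - [0,0,-0.0001,0,0,-6,1]
    - [0,0,0,0,0,-6,1]
    - [0,0,0,0,0,-6,1]

```text
t: 18.9
ee_pos: [492.7, -117.8, 167.7]
ee_rot: [0.001, 0.87, -0.493, 0.0]
ft_force: [-3.1, -0.3, 6.2]
grip_width: 28.3
```

```bash
python3 - <<'E'
from h import *
o=st();print(o["qpos"].round(2))
E
```

```text
t 18.9 pos [ 492.7 -117.8  167.7] jaw -59.07 F [-3.1 -0.3  6.2] M [-0.198  0.75   0.168] q7 -0.917 gw 28.3 tz [-0.     -0.0012 -1.    ]
[ 0.26  0.5  -0.1   1.93  0.08  0.71 -0.92]
```

>>> drive_tool:
  targets:
    - [0,-0.0001,-0.0001,0,0,-6,1]
    - [0,0,0,0,0,-6,1]
    - [0,-0.0001,-0.0001,0,0,-6,1]
    - [0,-0.0001,0,0,0,-6,1]
    - [0,0,0,0,0,-6,1]

```text
t: 19.32
ee_pos: [492.7, -118.0, 167.5]
ee_rot: [0.0, 0.713, -0.701, 0.0]
ft_force: [-2.6, -0.4, 6.1]
grip_width: 27.8
```

>>> drive_tool:
  targets:
    - [0,-0.0001,-0.0001,0,0,-6,1]
    - [0,-0.0001,0,0,0,-6,1]
    - [0,-0.0001,-0.0001,0,0,-6,1]
    - [0,0,0,0,0,-6,1]
    - [0,-0.0001,0,0,0,-6,1]

```text
t: 19.73
ee_pos: [492.6, -118.3, 167.3]
ee_rot: [-0.0, -0.507, 0.862, -0.0]
ft_force: [-3.5, -1.0, 8.2]
grip_width: 27.7
```

>>> drive_tool:
  targets:
    - [0,-0.0001,0,0,0,-6,1]
    - [0,-0.0001,-0.0001,0,0,-6,1]
    - [0,0,0,0,0,-4,1]
    - [0,0,0,0,0,-2,1]
    - [0,0,0,0,0,0,1]

```text
t: 20.15
ee_pos: [492.6, -118.3, 167.2]
ee_rot: [-0.0, -0.368, 0.93, -0.0]
ft_force: [-3.2, 0.5, 7.8]
grip_width: 28.2
```

>>> drive_tool:
  targets:
    - [0,0,0,0,0,0,1]
    - [0,0,0,0,0,0,1]
    - [0,0,0,0,0,0,1]
    - [0,0,0,0,0,0,1]
    - [0,0,0,0,0,0,1]

```text
t: 20.57
ee_pos: [492.6, -118.4, 167.2]
ee_rot: [-0.0, -0.368, 0.93, 0.0]
ft_force: [-2.8, -0.2, 6.9]
grip_width: 28.1
```

```bash
python3 - <<'E'
from h import *
o=st();print(o["qpos"].round(2))
c=r.capture("wrist");save("w10.png",c["img"][180:350,180:380],None,4)
E
```

```text
t 20.57 pos [ 492.6 -118.4  167.2] jaw -136.78 F [-2.8 -0.2  6.9] M [-0.014  0.868  0.044] q7 -1.969 gw 28.1 tz [-2.e-04 -0.e+00 -1.e+00]
[-0.01  0.52  0.3   1.94 -0.22  0.72 -1.97]
```

View pics/w10.png

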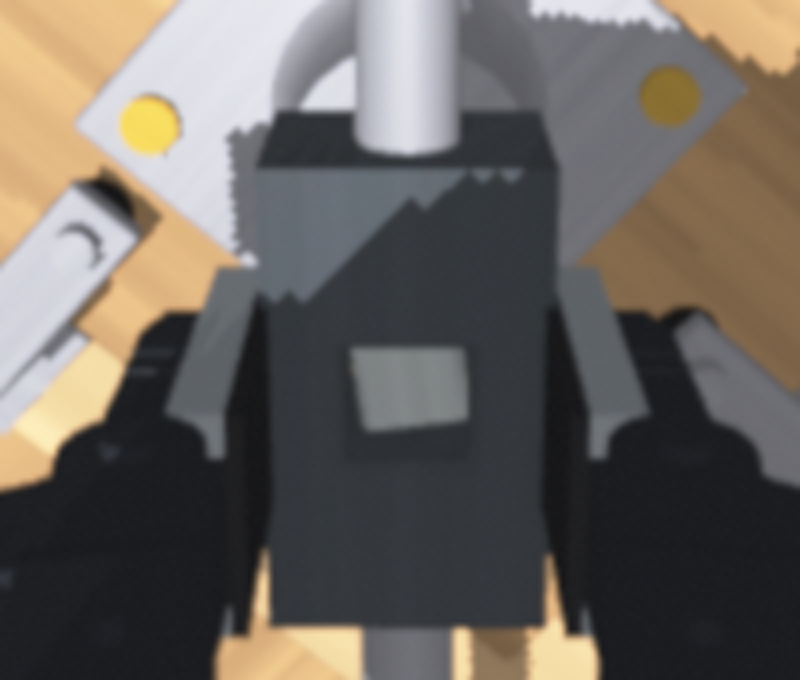

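Three quarters done. Back to half a turn: +99°.

>>> drive_tool:
  targets:
    - [0,0,0,0,0,3,1]
    - [0,0,0,0,0,3,1]
    - [0,0,0,0,0,3,1]
    - [0,0.0001,0,0,0,5,1]
    - [0,0,0.0001,0,0,6,1]

```text
t: 21.03
ee_pos: [492.7, -118.2, 167.2]
ee_rot: [0.0, -0.525, 0.851, -0.0]
ft_force: [-3.2, 0.6, 5.1]
grip_width: 28.0
```

>>> drive_tool:
  targets:
    - [0,0.0001,0,0,0,6,1]
    - [0,0.0001,0.0001,0,0,6,1]
    - [0,0,0,0,0,6,1]
    - [0,0.0001,0,0,0,6,1]
    - [0,0.0001,0.0001,0,0,6,1]

```text
t: 21.45
ee_pos: [492.8, -117.9, 167.4]
ee_rot: [-0.0, 0.728, -0.686, 0.0]
ft_force: [-2.7, -0.6, 4.6]
grip_width: 27.9
```

>>> drive_tool:
  targets:
    - [0,0.0001,0,0,0,6,1]
    - [0,0.0001,0.0001,0,0,6,1]
    - [0,0,0,0,0,6,1]
    - [0,0.0001,0,0,0,6,1]
    - [0,0,0.0001,0,0,6,1]

```text
t: 21.87
ee_pos: [492.6, -117.7, 167.6]
ee_rot: [0.0, 0.881, -0.474, 0.0]
ft_force: [-2.0, -1.0, 5.5]
grip_width: 28.2
```

>>> drive_tool:
  targets:
    - [0,0,0,0,0,6,1]
    - [0,0,0.0001,0,0,6,1]
    - [0,0,0,0,0,4,1]
    - [0,0,0,0,0,2,1]
    - [0,0,0,0,0,0,1]

```text
t: 22.28
ee_pos: [492.6, -117.6, 167.8]
ee_rot: [0.0, 0.943, -0.332, -0.0]
ft_force: [-2.9, 0.0, 5.8]
grip_width: 28.3
```

>>> drive_tool:
  targets:
    - [0,0,0,0,0,0,1]
    - [0,0,0,0,0,0,1]
    - [0,0,0,0,0,0,1]
    - [0,0,0,0,0,0,1]
    - [0,0,0,0,0,0,1]

```text
t: 22.7
ee_pos: [492.6, -117.6, 167.8]
ee_rot: [0.0, 0.943, -0.333, -0.0]
ft_force: [-3.7, -0.3, 7.6]
grip_width: 28.2
```

```bash
python3 - <<'E'
from h import *
o=st();print(o["qpos"].round(2))
c=r.capture("wrist");save("w11.png",c["img"][180:350,180:380],None,4)
E
```

```text
t 22.7 pos [ 492.6 -117.6  167.8] jaw -38.85 F [-3.7 -0.3  7.6] M [ 0.043  0.839 -0.065] q7 -0.64 gw 28.2 tz [-4.e-04 -5.e-04 -1.e+00]
[ 0.33  0.51 -0.2   1.93  0.15  0.72 -0.64]
```

View pics/w11.png

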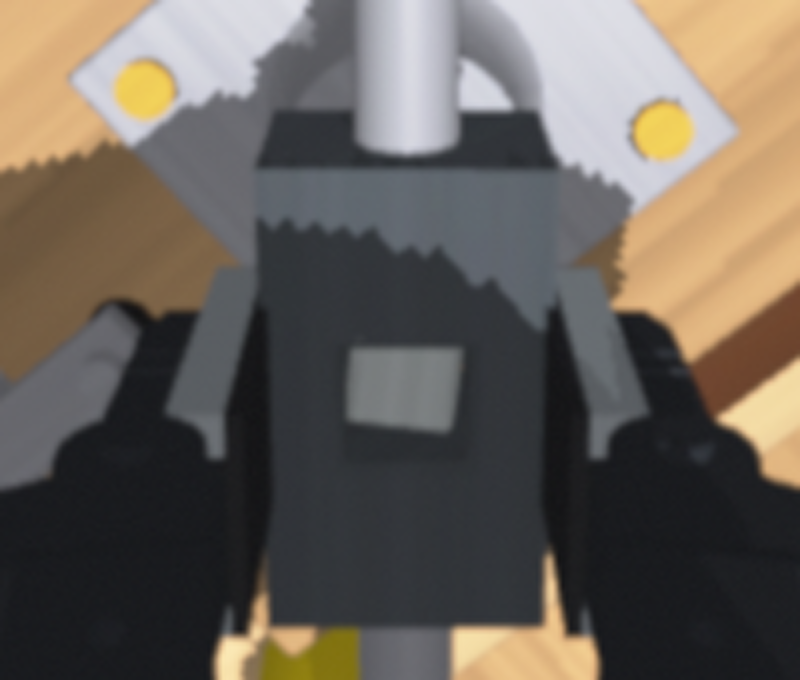

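Back at half a turn (about 181°). The bottom is out of the last joint's range from here, so I'll let go, lift, swing the hand +180° and regrip.

>>> drive_tool:
  targets:
    - [0,0,0.0005,0,0,-1,1]
    - [0,0,0.0005,0,0,-1,1]
    - [0,0,0,0,0,0,0.3]
    - [0,0,0,0,0,0,-1]
    - [0,0,0,0,0,0,-1]

```text
t: 23.17
ee_pos: [493.9, -117.3, 167.9]
ee_rot: [-0.0, 0.937, -0.349, 0.001]
ft_force: [-0.4, 0.0, -0.9]
grip_width: 52.9
```

>>> drive_tool:
  targets:
    - [0,0,0,0,0,0,-1]
    - [0,0,0,0,0,0,-1]
    - [0,0,0,0,0,0,-1]
    - [0,0,0.004,0,0,0,-1]
    - [0,0,0.01,0,0,0,-1]

```text
t: 23.58
ee_pos: [492.1, -117.4, 181.3]
ee_rot: [0.0, 0.937, -0.349, -0.001]
ft_force: [-1.0, 0.0, -0.1]
grip_width: 85.4
```

>>> drive_tool:
  targets:
    - [0,0,0.02,0,0,0,-1]
    - [0,0,0.02,0,0,0,-1]
    - [0,0,0.01,0,0,2,-1]
    - [0,0,0,0,0,4,-1]
    - [0,0,0,0,0,6,-1]

```text
t: 24.0
ee_pos: [493.7, -117.6, 233.9]
ee_rot: [0.0, 0.969, -0.247, 0.002]
ft_force: [-0.8, -0.8, -0.5]
grip_width: 85.1
```

```bash
python3 - <<'E'
from h import *
o=st();print(o["qpos"].round(2))
c=r.capture("wrist");save("w12.png",c["img"],None,1.4)
E
```

```text
t 24.0 pos [ 493.7 -117.6  233.9] jaw -28.65 F [-0.8 -0.8 -0.5] M [-0.002  0.016 -0.033] q7 -0.457 gw 85.1 tz [ 0.0035 -0.0011 -1.    ]
[ 0.38  0.42 -0.27  1.85  0.14  0.88 -0.46]
```

View pics/w12.png

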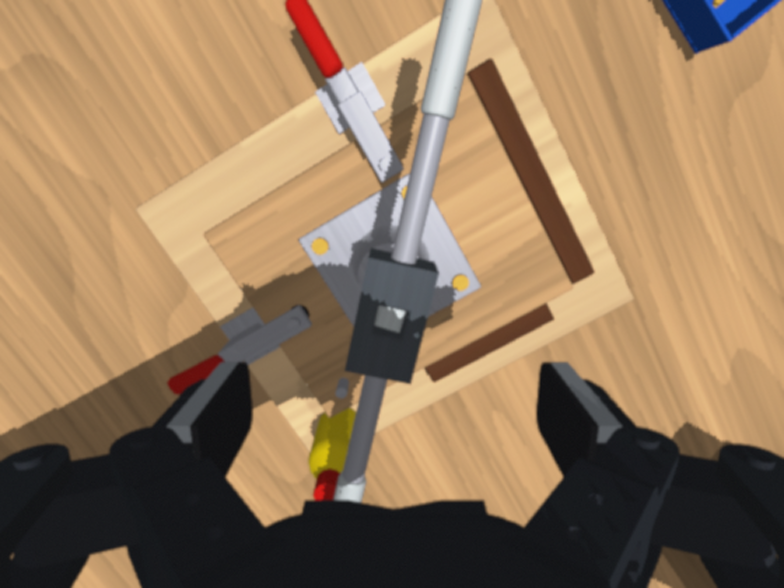

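The wrench stays on the tap, square showing in the hole at display (390,318). Swinging the hand.

>>> drive_tool:
  targets:
    - [0,0,0,0,0,7,-1]
    - [0,0,0,0,0,7,-1]
    - [0,0,0,0,0,7,-1]
    - [0,0,0,0,0,7,-1]
    - [0,0,0,0,0,7,-1]

```text
t: 24.47
ee_pos: [493.0, -117.7, 232.5]
ee_rot: [0.0, 0.998, 0.055, 0.0]
ft_force: [-0.7, 0.8, -0.5]
grip_width: 85.5
```

>>> drive_tool:
  targets:
    - [0,0,0,0,0,7,-1]
    - [0,0,0,0,0,7,-1]
    - [0,0,0,0,0,7,-1]
    - [0,0,0,0,0,7,-1]
    - [0,0,0,0,0,7,-1]

```text
t: 24.88
ee_pos: [493.0, -117.7, 232.4]
ee_rot: [0.0, 0.936, 0.353, 0.0]
ft_force: [-0.2, -0.1, 0.1]
grip_width: 85.2
```

>>> drive_tool:
  targets:
    - [0,0,0,0,0,7,-1]
    - [0,0,0,0,0,7,-1]
    - [0,0,0,0,0,7,-1]
    - [0,0,0,0,0,7,-1]
    - [0,0,0,0,0,7,-1]

```text
t: 25.3
ee_pos: [492.9, -117.9, 232.4]
ee_rot: [0.0, 0.786, 0.618, -0.0]
ft_force: [-0.1, -0.0, 0.9]
grip_width: 85.6
```

>>> drive_tool:
  targets:
    - [0,0,0,0,0,7,-1]
    - [0,0,0,0,0,7,-1]
    - [0,0,0,0,0,7,-1]
    - [0,0,0,0,0,7,-1]
    - [0,0,0,0,0,7,-1]

```text
t: 25.72
ee_pos: [492.9, -117.9, 232.4]
ee_rot: [0.0, 0.564, 0.826, -0.0]
ft_force: [-0.5, 0.8, -0.1]
grip_width: 85.4
```

>>> drive_tool:
  targets:
    - [0,0,0,0,0,7,-1]
    - [0,0,0,0,0,7,-1]
    - [0,0,0,0,0,7,-1]
    - [0,0,0,0,0,5,-1]
    - [0,0,0,0,0,2,-1]

```text
t: 26.13
ee_pos: [492.9, -118.1, 232.1]
ee_rot: [-0.0, 0.349, 0.937, -0.0]
ft_force: [-0.2, 0.6, -0.0]
grip_width: 84.9
```

```bash
cat > m.py <<'E'
from h import *
o=st();print(o["qpos"].round(2))
c=r.capture("wrist");o=st();c=r.capture("wrist")
R=Ro.from_quat(np.roll(o["ee_rot"],-1)).as_matrix();p=np.array(o["ee_pos"])
W=cloud(c);L=((W-p)@R).reshape(-1,3);G=W.reshape(-1,3)
m=(np.hypot(G[:,0]-492,G[:,1]+118)<45)&(G[:,2]>150)&(G[:,2]<180)
print(np.percentile(G[m,2],[10,50,90]))
n=m&(abs(G[:,2]-np.percentile(G[m,2],75))<2.5)
rect=cv2.minAreaRect(L[n,:2].astype(np.float32));print("tool-frame",rect,"top z",np.median(G[n,2]))
k=(L[:,1]<-30)&(L[:,1]>-130)&(G[:,2]>145)&(G[:,2]<180)&(abs(L[:,0])<25)
f=np.polyfit(L[k,1],L[k,0],1);print(k.sum(),"arm dx/dy deg",np.degrees(f[0]),f)
save("w13.png",c["img"],None,1.4)
E
python3 m.py
```

```text
t 26.13 pos [ 492.9 -118.1  232.1] jaw 139.16 F [-0.2  0.6 -0. ] M [-0.012 -0.005  0.014] q7 1.981 gw 84.9 tz [-3.e-04 -5.e-04 -1.e+00]
[ 0.86  0.62 -1.07  1.84  0.62  1.07  1.98]
t 26.18 pos [ 492.9 -118.1  232. ] jaw 139.13 F [-0.4  0.9  0.4] M [-0.01   0.016  0.005] q7 1.981 gw 85.2 tz [-4.e-04 -3.e-04 -1.e+00]
[157.79864182 164.29358418 165.2901041 ]
tool-frame ((-0.07591724395751953, -0.97283935546875), (30.09761619567871, 52.667335510253906), 0.3563709557056427) top z 164.59632042702793
3906 arm dx/dy deg -0.5065042904015287 [-0.00884017 -0.47198748]
```

View pics/w13.png

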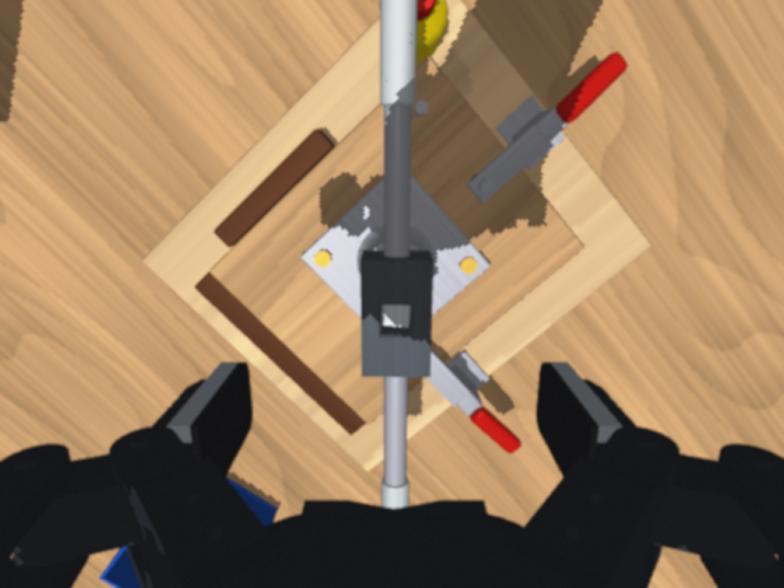

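Block is centred 1 mm off along the arms, and the yaw agrees to 0.5°. Lowering and regripping.

>>> drive_tool:
  targets:
    - [-0.0006,-0.0007,-0.01,0,0,0.4,-1]
    - [0,0,-0.015,0,0,0,-1]
    - [0,0,-0.015,0,0,0,-1]
    - [0,0,-0.01,0,0,0,-1]
    - [0,0,-0.006,0,0,0,-1]

```text
t: 26.65
ee_pos: [491.4, -118.5, 174.2]
ee_rot: [-0.001, 0.346, 0.938, -0.001]
ft_force: [-0.4, -0.3, -0.7]
grip_width: 85.2
```

>>> drive_tool:
  targets:
    - [0,0,-0.004,0,0,0,-1]
    - [0,0,-0.002,0,0,0,-1]
    - [0,0,0,0,0,0,-1]
    - [0,0,0,0,0,0,-1]
    - [0,0,0,0,0,0,-1]

```text
t: 27.07
ee_pos: [492.7, -118.2, 170.4]
ee_rot: [0.001, 0.346, 0.938, 0.0]
ft_force: [0.2, -0.3, 1.1]
grip_width: 85.7
```

```bash
python3 - <<'E'
from h import *
st()
E
```

```text
t 27.07 pos [ 492.7 -118.2  170.4] jaw 139.52 F [ 0.2 -0.3  1.1] M [-0.006  0.04   0.044] q7 1.902 gw 85.7 tz [ 1.2e-03 -2.0e-04 -1.0e+00]
```

>>> drive_tool:
  targets:
    - [-0.0003,-0.0005,-0.0015,0,0,0,-1]
    - [0,0,-0.001,0,0,0,-1]
    - [0,0,0,0,0,0,-1]
    - [0,0,0,0,0,0,0]
    - [0,0,0,0,0,0,1]
  grip_force: 60

```text
t: 27.48
ee_pos: [492.0, -118.8, 167.3]
ee_rot: [0.0, 0.346, 0.938, -0.0]
ft_force: [0.0, -0.3, -0.3]
grip_width: 63.7
```

>>> drive_tool:
  targets:
    - [0,0,0,0,0,0,1]
    - [0,0,0,0,0,0,1]
    - [0,0,0,0,0,0,1]
    - [0,0,0,0,0,0,1]
    - [0,0,0,0,0,0,1]

```text
t: 27.9
ee_pos: [491.8, -118.5, 167.6]
ee_rot: [-0.0, 0.346, 0.938, -0.0]
ft_force: [-2.6, 1.2, 2.8]
grip_width: 28.5
```

```bash
python3 - <<'E'
from h import *
st();c=r.capture("wrist");st();save("w14.png",c["img"][180:350,180:380],None,4)
E
```

```text
t 27.9 pos [ 491.8 -118.5  167.6] jaw 139.54 F [-2.6  1.2  2.8] M [ 0.117  0.329 -0.055] q7 1.9 gw 28.5 tz [-2.e-04 -0.e+00 -1.e+00]
t 27.95 pos [ 491.9 -118.5  167.6] jaw 139.54 F [-2.   1.4  4. ] M [0.151 0.345 0.002] q7 1.9 gw 28.4 tz [-1.e-04 -0.e+00 -1.e+00]
```

View pics/w14.png

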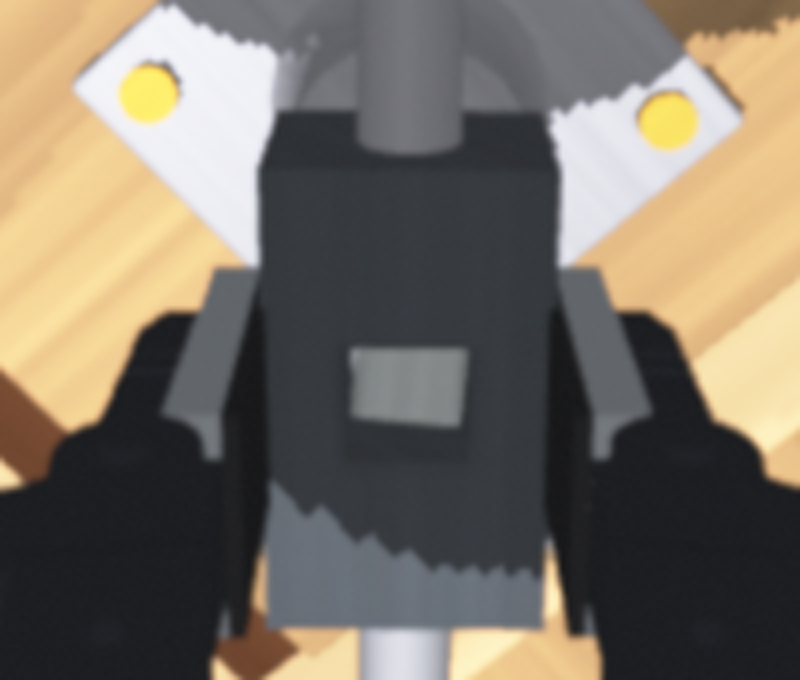

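Regripped with the square visible in the hole and light forces. Turning on, the fast part kept well short of the earliest possible bottom.

>>> drive_tool:
  targets:
    - [0,0,0,0,0,-3,1]
    - [0,0,-0.0003,0,0,-3,1]
    - [0,0,0,0,0,-3,1]
    - [0,0,-0.0001,0,0,-5,1]
    - [0,0,0,0,0,-6,1]
  grip_force: 80

```text
t: 28.37
ee_pos: [491.9, -118.4, 167.6]
ee_rot: [0.0, 0.505, 0.863, -0.0]
ft_force: [-2.3, 0.2, 6.6]
grip_width: 27.9
```

>>> drive_tool:
  targets:
    - [0,0,-0.0001,0,0,-6,1]
    - [0,0,0,0,0,-6,1]
    - [0,0,-0.0001,0,0,-6,1]
    - [0,0,0,0,0,-6,1]
    - [0,0,0,0,0,-6,1]

```text
t: 28.78
ee_pos: [491.8, -118.3, 167.4]
ee_rot: [0.0, 0.711, 0.703, -0.0]
ft_force: [-2.5, 0.7, 6.3]
grip_width: 28.0
```

```bash
python3 - <<'E'
from h import *
st()
E
```

```text
t 28.78 pos [ 491.8 -118.3  167.4] jaw 89.32 F [-2.5  0.7  6.3] M [0.161 0.55  0.123] q7 1.191 gw 28.0 tz [-2.e-04 -4.e-04 -1.e+00]
```

>>> drive_tool:
  targets:
    - [0,0,-0.0001,0,0,-6,1]
    - [0,0,0,0,0,-6,1]
    - [0,0,-0.0001,0,0,-6,1]
    - [0,0,0,0,0,-6,1]
    - [0,0,0,0,0,-6,1]

```text
t: 29.2
ee_pos: [491.7, -118.1, 167.2]
ee_rot: [-0.0, 0.869, 0.495, -0.0]
ft_force: [-2.0, 1.4, 5.6]
grip_width: 28.0
```

>>> drive_tool:
  targets:
    - [0,0,-0.0001,0,0,-6,1]
    - [0,0,0,0,0,-6,1]
    - [0,0,-0.0001,0,0,-6,1]
    - [0,0,0,0,0,-6,1]
    - [0,0,-0.0001,0,0,-6,1]

```text
t: 29.62
ee_pos: [491.9, -118.0, 166.9]
ee_rot: [-0.0, 0.967, 0.253, -0.0]
ft_force: [-1.8, 1.1, 6.9]
grip_width: 27.7
```

>>> drive_tool:
  targets:
    - [0,0,0,0,0,-3,1]
    - [0,0,0,0,0,-2,1]
    - [0,0,0,0,0,-1,1]
    - [0,0,0,0,0,-1,1]
    - [0,0,0,0,0,-1,1]

```text
t: 30.03
ee_pos: [491.9, -117.9, 166.9]
ee_rot: [-0.0, 0.982, 0.187, -0.0]
ft_force: [-2.1, 0.9, 6.6]
grip_width: 28.2
```

```bash
python3 - <<'E'
from h import *
st()
E
```

```text
t 30.03 pos [ 491.9 -117.9  166.9] jaw 21.59 F [-2.1  0.9  6.6] M [0.308 0.475 0.072] q7 0.254 gw 28.2 tz [-2.e-04  2.e-04 -1.e+00]
```

Tap is now about 291° (5.08 rad) in. From here I'll go slowly, reading the moment each call.

>>> drive_tool:
  targets:
    - [0,0,0,0,0,-1.5,1]
    - [0,0,0,0,0,-1.5,1]
    - [0,0,0,0,0,-1.5,1]
    - [0,0,0,0,0,-1,1]
    - [0,0,0,0,0,-1,1]

```text
t: 30.45
ee_pos: [491.9, -117.9, 166.8]
ee_rot: [-0.0, 0.991, 0.131, -0.0]
ft_force: [-1.3, 1.0, 6.3]
grip_width: 27.9
```

```bash
python3 - <<'E'
from h import *
st()
E
```

```text
t 30.45 pos [ 491.9 -117.9  166.8] jaw 15.08 F [-1.3  1.   6.3] M [0.333 0.531 0.148] q7 0.165 gw 27.9 tz [-1.e-04  3.e-04 -1.e+00]
```

>>> drive_tool:
  targets:
    - [0,0,0,0,0,-1,1]
    - [0,0,0,0,0,-1,1]
    - [0,0,0,0,0,-1,1]
    - [0,0,0,0,0,-1,1]
    - [0,0,0,0,0,-1,1]

```text
t: 30.87
ee_pos: [491.9, -117.9, 166.8]
ee_rot: [-0.0, 0.996, 0.088, -0.0]
ft_force: [-2.2, 1.1, 5.9]
grip_width: 27.7
```

```bash
python3 - <<'E'
from h import *
st()
E
```

```text
t 30.87 pos [ 491.9 -117.9  166.8] jaw 10.09 F [-2.2  1.1  5.9] M [0.352 0.42  0.129] q7 0.096 gw 27.7 tz [-1.e-04  4.e-04 -1.e+00]
```

>>> drive_tool:
  targets:
    - [0,0,0,0,0,-0.8,1]
    - [0,0,0,0,0,-0.8,1]
    - [0,0,0,0,0,-0.8,1]
    - [0,0,-0.0001,0,0,-0.8,1]
    - [0,0,0,0,0,-0.8,1]

```text
t: 31.28
ee_pos: [491.9, -117.9, 166.8]
ee_rot: [-0.0, 0.999, 0.053, -0.0]
ft_force: [-1.2, 1.2, 6.0]
grip_width: 28.0
```

```bash
python3 - <<'E'
from h import *
st()
E
```

```text
t 31.28 pos [ 491.9 -117.9  166.8] jaw 6.1 F [-1.2  1.2  6. ] M [0.338 0.463 0.122] q7 0.041 gw 28.0 tz [-1.e-04  4.e-04 -1.e+00]
```

>>> drive_tool:
  targets:
    - [0,0,0,0,0,-0.8,1]
    - [0,0,0,0,0,-0.8,1]
    - [0,0,0,0,0,-0.8,1]
    - [0,0,0,0,0,-0.8,1]
    - [0,0,0,0,0,-0.8,1]

```text
t: 31.7
ee_pos: [492.0, -117.9, 166.8]
ee_rot: [-0.0, 1.0, 0.019, 0.0]
ft_force: [-1.6, 1.5, 6.3]
grip_width: 27.8
```

```bash
python3 - <<'E'
from h import *
st()
E
```

```text
t 31.7 pos [ 492.  -117.9  166.8] jaw 2.17 F [-1.6  1.5  6.3] M [0.328 0.473 0.27 ] q7 -0.013 gw 27.8 tz [ 1.e-04  2.e-04 -1.e+00]
```

Mz jumped from 0.12 to 0.27 with the hand lagging, which looks like the bottom at about 5.4 rad. One careful degree to confirm.

>>> drive_tool:
  targets:
    - [0,0,0,0,0,-0.5,1]
    - [0,0,0,0,0,-0.5,1]
    - [0,0,0,0,0,0,1]
    - [0,0,0,0,0,0,1]
    - [0,0,0,0,0,0,1]

```text
t: 32.12
ee_pos: [492.1, -117.8, 166.8]
ee_rot: [-0.0, 1.0, 0.011, 0.0]
ft_force: [-1.9, 1.7, 6.3]
grip_width: 28.4
```

```bash
python3 - <<'E'
from h import *
st();r.capture("side");st();r.capture("side");st()
E
```

```text
t 32.12 pos [ 492.1 -117.8  166.8] jaw 1.24 F [-1.9  1.7  6.3] M [0.323 0.449 0.369] q7 -0.026 gw 28.4 tz [ 2.e-04  1.e-04 -1.e+00]
t 32.17 pos [ 492.1 -117.8  166.8] jaw 1.24 F [-1.9  1.2  6. ] M [0.297 0.495 0.374] q7 -0.026 gw 28.2 tz [ 2.e-04  1.e-04 -1.e+00]
t 32.22 pos [ 492.1 -117.8  166.8] jaw 1.24 F [-1.9  1.2  5.7] M [0.272 0.456 0.367] q7 -0.026 gw 28.0 tz [ 2.e-04  1.e-04 -1.e+00]
```

The torque holds statically at 0.37 and climbs by 0.1 per degree, so this is the bottom. I'll unload within the slack and release.

>>> drive_tool:
  targets:
    - [0,0,0,0,0,1,1]
    - [0,0,0.0003,0,0,1.5,1]
    - [0,0,0.0003,0,0,1.5,1]
    - [0,0,0.0003,0,0,1,1]
    - [0,0,0,0,0,0,1]

```text
t: 32.63
ee_pos: [492.0, -118.1, 166.9]
ee_rot: [-0.001, 0.999, 0.053, -0.0]
ft_force: [-0.7, 2.2, 3.0]
grip_width: 28.1
```

```bash
python3 - <<'E'
from h import *
st();c=r.capture("wrist");st();save("w15.png",c["img"][180:350,180:380],None,4)
E
```

```text
t 32.63 pos [ 492.  -118.1  166.9] jaw 6.1 F [-0.7  2.2  3. ] M [ 0.629  0.214 -0.036] q7 0.043 gw 28.1 tz [-2.0e-04  1.2e-03 -1.0e+00]
t 32.68 pos [ 492.  -118.1  166.9] jaw 6.05 F [-0.6  4.   2.2] M [0.634 0.18  0.025] q7 0.042 gw 28.2 tz [-3.0e-04  1.1e-03 -1.0e+00]
```

View pics/w15.png

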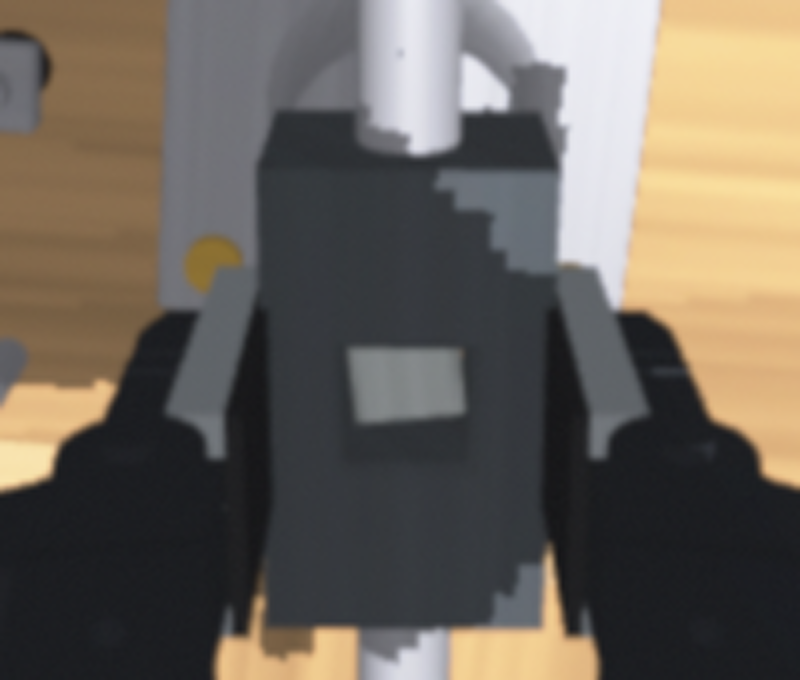

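>>> drive_tool:
  targets:
    - [0,0,0,0,0,0,0.3]
    - [0,0,0,0,0,0,-1]
    - [0,0,0,0,0,0,-1]
    - [0,0,0,0,0,0,-1]
    - [0,0,0,0,0,0,-1]

```text
t: 33.1
ee_pos: [492.1, -119.5, 167.0]
ee_rot: [0.0, 0.999, 0.052, 0.0]
ft_force: [0.2, 0.3, 0.2]
grip_width: 76.9
```

>>> drive_tool:
  targets:
    - [0,0,0,0,0,0,-1]
    - [0,0,0.004,0,0,0,-1]
    - [0,0,0.01,0,0,0,-1]
    - [0,0,0.02,0,0,0,-1]
    - [0,0,0.025,0,0,0,-1]

```text
t: 33.52
ee_pos: [491.1, -118.6, 226.3]
ee_rot: [-0.0, 0.999, 0.053, -0.002]
ft_force: [1.1, 0.2, 0.4]
grip_width: 85.0
```

>>> drive_tool:
  targets:
    - [0,0,0.015,0,0,0,-1]
    - [0,0,0.005,0,0,0,-1]
    - [0,0,0,0,0,0,-1]
    - [0,0,0,0,0,0,-1]
    - [0,0,0,0,0,0,-1]

```text
t: 33.93
ee_pos: [491.1, -118.8, 245.0]
ee_rot: [-0.0, 0.999, 0.053, -0.001]
ft_force: [-0.0, 0.9, 0.7]
grip_width: 85.5
```

```bash
python3 m.py; python3 - <<'E'
from h import *
c=r.capture("wrist");save("w16.png",c["img"][180:260,240:340],None,7.5)
d=r.capture("side");save("d6.png",d["img"],(220,110,360,230),5)
E
```

```text
t 33.93 pos [ 491.1 -118.8  245. ] jaw 6.03 F [-0.   0.9  0.7] M [-0.034  0.006 -0.036] q7 0.099 gw 85.5 tz [-2.4e-03  4.0e-04 -1.0e+00]
[ 0.46  0.42 -0.38  1.83  0.19  0.93  0.1 ]
t 33.98 pos [ 491.2 -118.8  244.9] jaw 6.03 F [0.1 0.  0.1] M [-0.001 -0.048 -0.004] q7 0.099 gw 85.5 tz [-2.6e-03  5.0e-04 -1.0e+00]
[157.08548179 163.61443288 164.62645222]
tool-frame ((1.739476203918457, 0.1421947479248047), (52.627532958984375, 30.009170532226562), 89.76306915283203) top z 163.94190111697034
3572 arm dx/dy deg 0.23757287701688792 [0.00414643 1.75004774]
```

View pics/w16.png

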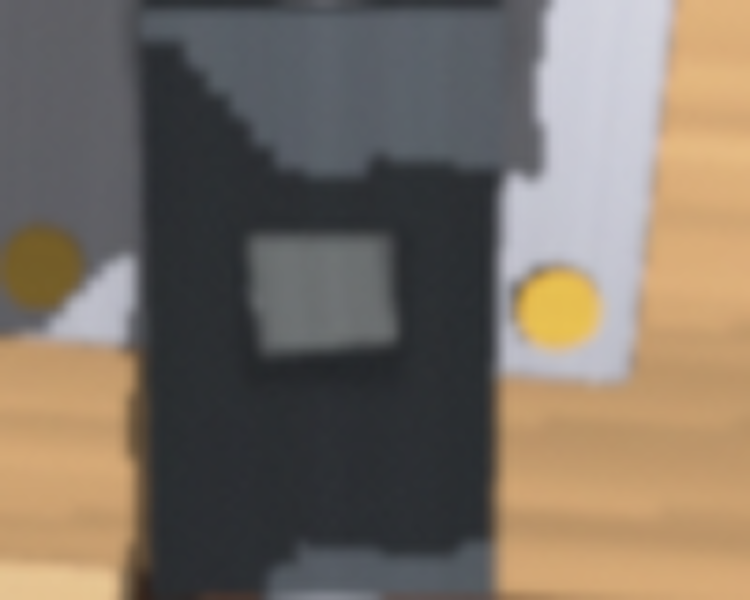

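View pics/d6.png

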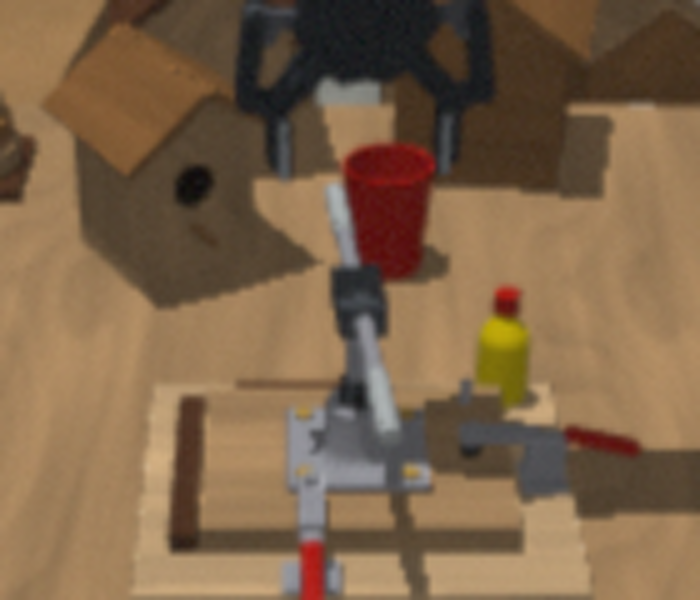

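The wrench sits level, its top at 163.9 mm (0.7 mm lower than at half a turn, as the pitch demands). Last look at the bystanders before handing in.

```bash
python3 - <<'E'
from h import *
s=r.capture("scene");save("s9.png",s["img"],None,1.2)
a=cv2.imread("pics/side0.png")[:,:,::-1].astype(int);d=r.capture("side");b=d["img"].astype(int)
df=(abs(a-b).sum(2)>120).astype(np.uint8);n,l,stt,_=cv2.connectedComponentsWithStats(df)
print([x[:5].tolist() for x in stt[1:] if x[4]>40])
E
```

```text
[[327, 0, 15, 7, 91], [363, 0, 31, 89, 1100], [431, 0, 11, 29, 186], [476, 0, 12, 48, 183], [278, 13, 71, 64, 1624], [441, 31, 13, 60, 363], [455, 48, 26, 10, 78], [485, 52, 8, 36, 120], [279, 91, 28, 36, 676], [463, 117, 32, 9, 89], [364, 135, 96, 71, 1655], [459, 153, 13, 25, 71], [470, 155, 9, 25, 64], [509, 157, 8, 18, 101], [286, 163, 12, 15, 104], [292, 174, 6, 23, 57], [297, 189, 36, 18, 325], [324, 198, 117, 20, 1395], [491, 233, 9, 10, 41], [243, 283, 23, 6, 54], [254, 287, 108, 25, 485], [336, 301, 25, 7, 65]]
```

View pics/s9.png

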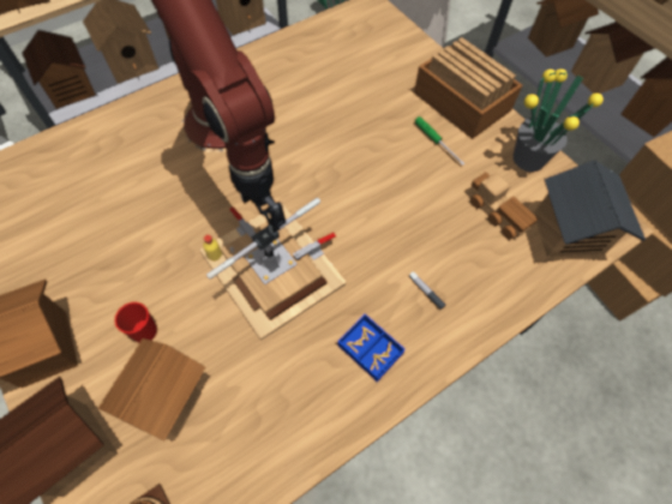

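The bystanders are all where they were: cup (135,322), screws (370,347), spare tap (427,290), driver (438,140), truck (500,205) and oiler (212,245). The wrench is on the tap and the hand is clear above it.

```bash
python3 - <<'E'
from bench import r
print(r.finish_job())
E
```

```text
the job is handed in; nothing more can be done
None
```

The job is handed in. The wrench is sitting on the tap at the bottom of the hole and the hand is clear above it. `finish_job` gives no verdict, so I can't confirm it passed.

**What I did:** I gripped the wrench by its block and seated it on the shoulder. I then turned it half on, a quarter back, half on, a quarter back and on to the bottom, about 5.4 rad from the start. The last joint would have run out of range, so at the second half-turn position I let go, swung the hand 180° and regripped.

**Last checks:**
- **Bottom:** the torque rose from 0.12 to 0.37 N m and held there with the hand still, so I stopped, eased off and released. It climbed by about 5.7 N m per radian, somewhat more than the 4 given.
- **Wrench:** it sits level, about 0.7 mm lower than at the half-turn position, against about 0.9 mm expected from the pitch.
- **Bystanders:** all appear unmoved in the last scene picture.
- **Limits:** about 34 s used of 72 s; forces on the tool stayed at or below about 11 N in the readings.

**Less certain:** I worked out the tap's angle from the hand's angle and the slack, to about 3°. The tap may have sprung back up to 0.06 rad when I eased off, still inside the 0.1 rad allowed.

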